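Load the levelling holder for microscope imaging

TASK

Get the rock slabs ready for imaging: put every slab from the felt mat, polished face up, into a well of its own in the aluminium holder and press it down until it sits fully home, level and flush with the holder's top. When all slabs are flush, lay the window plate flat on the holder over the wells, between its end blocks. Also lay the checked scale bar on the bench along the robot's side of the holder, parallel to it, centred on its length and with a gap of about 3 cm, and leave everything else on the bench where it is.

Things in the scene. Friction and masses are not known exactly. Their poses are not given: they have to be found in the camera images.
- holder: fixed aluminium levelling holder, 60 (x) x 275 mm (y), flat top 30 mm up, five wells 51 (x) x 39 mm (y) in a row along y, 46 mm pitch. Dark steel end blocks (77 mm wide) rise 5 mm above the top, with ears at their corners; inside: 69 mm between ears (x), 251 mm between end blocks (y). Origin: centre of underside; x away from the robot (within 0.2 rad), y along its length to the left
- well0 (a point): centre of the mouth of well 0, level with the holder's top, at y = -92 mm in the holder's frame. Inside is a black rest (a small platform) that starts up, its top 4 to 6 mm below the holder's top, and can be pushed down to a firm stop 14 mm below it, where a slab is flush. It is held by friction: about 5 N moves it, it stays where it is left
- well1 (a point): centre of the mouth of well 1, level with the holder's top, at y = -46 mm in the holder's frame. Inside is a black rest (a small platform) that starts up, its top 4 to 6 mm below the holder's top, and can be pushed down to a firm stop 14 mm below it, where a slab is flush. It is held by friction: about 5 N moves it, it stays where it is left
- well2 (a point): centre of the mouth of well 2, level with the holder's top, at y = 0 mm in the holder's frame. Inside is a black rest (a small platform) that starts up, its top 4 to 6 mm below the holder's top, and can be pushed down to a firm stop 14 mm below it, where a slab is flush. It is held by friction: about 5 N moves it, it stays where it is left
- well3 (a point): centre of the mouth of well 3, level with the holder's top, at y = 46 mm in the holder's frame. Inside is a black rest (a small platform) that starts up, its top 4 to 6 mm below the holder's top, and can be pushed down to a firm stop 14 mm below it, where a slab is flush. It is held by friction: about 5 N moves it, it stays where it is left
- well4 (a point): centre of the mouth of well 4, level with the holder's top, at y = 92 mm in the holder's frame. Inside is a black rest (a small platform) that starts up, its top 4 to 6 mm below the holder's top, and can be pushed down to a firm stop 14 mm below it, where a slab is flush. It is held by friction: about 5 N moves it, it stays where it is left
- slab0: grey sawn rock slab, flat, 46 x 34 x 14 mm (own x, y, z), polished upper face with a few dark round fossil spots; starts face up on the grey felt mat at the robot's right. Origin: centre of its underside; x along its 46 mm length, z up. Three to five of the five slabs are present, all alike; any well, either way round
- slab1: grey sawn rock slab, flat, 46 x 34 x 14 mm (own x, y, z), polished upper face with a few dark round fossil spots; starts face up on the grey felt mat at the robot's right. Origin: centre of its underside; x along its 46 mm length, z up. Three to five of the five slabs are present, all alike; any well, either way round
- slab2: grey sawn rock slab, flat, 46 x 34 x 14 mm (own x, y, z), polished upper face with a few dark round fossil spots; starts face up on the grey felt mat at the robot's right. Origin: centre of its underside; x along its 46 mm length, z up. Three to five of the five slabs are present, all alike; any well, either way round
- slab3: grey sawn rock slab, flat, 46 x 34 x 14 mm (own x, y, z), polished upper face with a few dark round fossil spots; starts face up on the grey felt mat at the robot's right. Origin: centre of its underside; x along its 46 mm length, z up. Three to five of the five slabs are present, all alike; any well, either way round
- slab4: grey sawn rock slab, flat, 46 x 34 x 14 mm (own x, y, z), polished upper face with a few dark round fossil spots; starts face up on the grey felt mat at the robot's right. Origin: centre of its underside; x along its 46 mm length, z up. Three to five of the five slabs are present, all alike; any well, either way round
- plate: grey window plate 64 x 246 x 6 mm (own x, y, z) with five windows 36 x 28 mm in a row, 46 mm pitch. Starts flat on the bench at the left. Origin: centre of its underside (inside the middle window); y along its length; either way round fits. Laid on the holder's top, between end blocks and ears (2.5 mm play), its underside is 30 mm above the bench
- plate_grip (a point): top centre of the plate's black lifting block, 24 (x) x 16 mm (y), which stands 14 mm above the plate on the bar next to the middle window: at x = 0, y = 23, z = 20 mm in the plate's frame
- scalebar: white plastic photo scale bar with black checks, 20 x 100 x 8 mm (own x, y, z), flat on the bench beyond the holder at the start. Origin: centre of its underside; y along its length
- rock_a: rough rock lump, bystander, about 66 mm across, 43 mm high; origin at the centre of its underside
- rock_b: rough rock lump, bystander, about 76 mm across, 50 mm high; origin at the centre of its underside
- dish: shallow white ceramic dish, bystander, 80 mm across, 15 mm high; origin at the centre of its underside
- brush: small cleaning brush lying flat between the robot and the holder, bystander; origin at its underside
- jar: closed sample jar, bystander, 52 mm across, 75 mm high; origin at the centre of its underside
- loupe: folding hand lens lying flat, bystander, 44 mm across with a 45 mm grip, 10 mm high; origin under the lens
Things that resemble listed ones, but are neither listed nor needed, are in the scene too. Leave any yellow look-alike of the slab0 alone. Several things have the shape of the scalebar; the one meant has the colours described above.

How it is judged:
On the way, in this order (a step that is already met when the one before it is completed fails the run):
1. every slab present is in a well of the holder, pressed down flush and level ((y of slab0 in the frame of holder between -0.097 and -0.087 m or y of slab0 in the frame of holder between -0.051 and -0.041 m or y of slab0 in the frame of holder between -0.005 and 0.005 m or y of slab0 in the frame of holder between 0.041 and 0.051 m or y of slab0 in the frame of holder between 0.087 and 0.097 m) and x of slab0 in the frame of holder between -0.005 and 0.005 m and z of slab0 in the frame of holder between 0.012 and 0.018 m and angle between each of slab0, slab1, slab2, slab3, slab4's own z axis and vertical below 0.06 rad and (y of slab1 in the frame of holder between -0.097 and -0.087 m or y of slab1 in the frame of holder between -0.051 and -0.041 m or y of slab1 in the frame of holder between -0.005 and 0.005 m or y of slab1 in the frame of holder between 0.041 and 0.051 m or y of slab1 in the frame of holder between 0.087 and 0.097 m) and x of slab1 in the frame of holder between -0.005 and 0.005 m and z of slab1 in the frame of holder between 0.012 and 0.018 m and (y of slab2 in the frame of holder between -0.097 and -0.087 m or y of slab2 in the frame of holder between -0.051 and -0.041 m or y of slab2 in the frame of holder between -0.005 and 0.005 m or y of slab2 in the frame of holder between 0.041 and 0.051 m or y of slab2 in the frame of holder between 0.087 and 0.097 m) and x of slab2 in the frame of holder between -0.005 and 0.005 m and z of slab2 in the frame of holder between 0.012 and 0.018 m and (y of slab3 in the frame of holder between -0.097 and -0.087 m or y of slab3 in the frame of holder between -0.051 and -0.041 m or y of slab3 in the frame of holder between -0.005 and 0.005 m or y of slab3 in the frame of holder between 0.041 and 0.051 m or y of slab3 in the frame of holder between 0.087 and 0.097 m) and x of slab3 in the frame of holder between -0.005 and 0.005 m and z of slab3 in the frame of holder between 0.012 and 0.018 m and (y of slab4 in the frame of holder between -0.097 and -0.087 m or y of slab4 in the frame of holder between -0.051 and -0.041 m or y of slab4 in the frame of holder between -0.005 and 0.005 m or y of slab4 in the frame of holder between 0.041 and 0.051 m or y of slab4 in the frame of holder between 0.087 and 0.097 m) and x of slab4 in the frame of holder between -0.005 and 0.005 m and z of slab4 in the frame of holder between 0.012 and 0.018 m), for 0.2 s.
2. the window plate lies level on the holder's top over the flush slabs (all of step 1 and x of plate in the frame of holder between -0.006 and 0.006 m and y of plate in the frame of holder between -0.007 and 0.007 m and z of plate in the frame of holder between 0.027 and 0.0325 m and angle between plate's own z axis and vertical below 0.03 rad and angle between the y axis of plate and the y axis of holder, either way round below 0.1 rad), for 0.2 s.
At the end, for the whole second after the job is handed in: Each slab present is face up in a well, within 2 mm of flush, 0.06 rad of level; the window plate lies seated and level (0.03 rad) on the holder; the scale bar lies flat on the robot's side, gap about 20 to 45 mm, centred within 13 mm, parallel within 0.14 rad; all released, at rest (all of step 2 and x of scalebar in the frame of holder between -0.093 and -0.057 m and y of scalebar in the frame of holder between -0.013 and 0.013 m and z of scalebar in the frame of holder between -0.004 and 0.011 m and (angle between scalebar's own z axis and vertical below 0.1 rad or angle between scalebar's own z axis and vertical above 3.04 rad) and angle between the y axis of scalebar and the y axis of holder, either way round below 0.14 rad and linear speed of each of slab0, slab1, slab2, slab3, slab4, plate, scalebar below 0.02 m/s); the robot touches nothing.
It fails at once if a bystander is disturbed (moved more than 30 mm) (distance of any of rock_a, rock_b, dish, brush, jar, loupe from where it was at the start of the episode above 0.03 m).
Of slab0, slab1, slab2, slab3, slab4 only 3 to 5 are there at a start; the rules pass over those that are not, and their reading is None.
At some moment in a run one of slab0, slab1, slab2, slab3, slab4, plate, scalebar may be knocked a few centimetres aside while the robot is not near it.
Once in a run the grip may slacken for a moment while it holds something.
It also fails if it takes over 210 s, if anything falls off the work surface, if the arm or the gripper's body presses on something with over 40 N, if the wrist force passes 120 N, or if a joint passes its speed limit or range.

ROBOT

A 6-joint arm with a two-finger parallel gripper is mounted at the origin on the work surface. World frame = base frame: x ahead of the robot, y to its left, z up, the work surface at z = 0. Lengths are in m, angles in rad, forces in N, time in s.
With the tool pointing down it reaches from about 0.35 to 0.875 m from the base axis. Payload 4.2 kg.
Tool frame: the origin (TCP) lies on the centre line of the jaws, within the pads' length; the fingertips stand 8 mm ahead of it and the grasp point (between the pads) lies 11 mm behind it; z points along the fingers, y is the line along which they close (so a half turn about z gives the same grasp; the last joint's range is limited). The gripper opens to 87 mm and grips with 3 to 60 N. Pads are 19 mm wide; open, the fingers measure 117 mm over their backs; the gripper's body (75 mm by 190 mm) begins 51 mm behind the grasp point.
Start: joints at [1.492, 0.385, 0.008, 0, -1.194, -0.259], TCP at [0.207, 0.59, 0.193] pointing down, gripper open.
Joint ranges: [-3.14, 3.14], [-1.21, 2.06], [-1.07, 1.41], [-3.16, 2.05], [-2.99, -0.16], [-3.1, 3.1]. Speed limits (rad/s): [2.79, 2.79, 3.14, 3.14, 3.14, 3.14].

INTERFACE

Orientations are given as a 3x3 rotation matrix whose columns are the frame's x, y, z axes.
In Python, from rig import * gives the robot as it stands.
- The arm moves only by the tool arm_command, never from a script. Its argument "motion" is a list that holds one entry, the list of rows, each a list of 7 numbers: the finger opening in mm, from 0 to 87, then the shift along the tool's x, y, z each as a share of 30 cm, from -1 to 1, then the turn, a rotation vector about the tool's x, y, z each as a share of 45 degrees, from -1 to 1. A call has 1 to 20 rows; each row is the pose to reach, as a shift and turn from the pose commanded when the call began, along the tool's axes at that moment; what a row does not reach only later rows make up. A row lasts 1/10 s, in which the tool goes at most 50 mm and 8.59 degrees, less where a joint would pass 70% of its speed; a pose out of reach is approached as far as the arm can. A call with a number of a shift or a turn outside -1 to 1 is refused whole. A call with a gripper value outside its range is refused whole. The fingers move at their own pace and stop on an object; "force" is the grip in N (left out, the last holds). Time passes only in rows, so rows that repeat a pose let the fingers close. It gives the time, the measured TCP pose, the force, the opening and the grip force at its end, in the units of the state.
- get_state(): the state, without advancing time (a new reading comes with each control period).
- grab_frame(name): name is "scene" or "top"; returns a dict with "image" (480x640x3 uint8, blue, green, red), "z_map" (480x640 float32, m along the optical axis (not along the pixel's ray), 0 where there is no reading), "camera_matrix" (3x3 intrinsics, pixels), "dist_coeffs" ([k1, k2, p1, p2, k3] as OpenCV has them; the pictures are not rectified), "rvec" (rotation vector, rad) and "tvec" (3), from world to camera coordinates, as OpenCV has them. Camera axes: x right, y down, z forward; pixel columns grow to the right and rows downward; lengths in m; the calibration is good to about 2 mm. A picture is of the moment at which its call begins.
- close_job(): hands the job in; it is judged then, once.
Trained networks look in a picture, given as the dict that the camera call returned (one of the last four; its "shot" number tells which), for a name from the list of things; names that differ only in an ending like _2 or _b are one class to them, and where a whole thing is asked for, a point or a joint stands for the part that bears it (a point fixed in the world has none). Each returns a list of dicts, best first, with "confidence" (0 to 1); they miss things now and then, are a little off and sometimes report something else, mostly with a low value. They report only what shows in the picture. A call takes as long as a camera call. They do not tell look-alikes from the thing itself.
- search_frame(picture, query): "box" ([left, top, right, bottom] in pixels, round what is visible of it).
- pinpoint(picture, query): "xy" ([column, row] in pixels: a listed point, or the origin of a listed thing).
The state is a dict: "t": time; "joints": joint angles; "joint_velocities": joint speeds; "joint_efforts": joint torques, N m; "position": TCP position; "tcp_rot": TCP orientation; "ft_force": force on the tool from outside, world axes, zero at the start; "wrist_torque": the same for the moment, N m; "grip_width": finger opening in m; "grasp_force": force on a finger pad.
Only numpy, scipy, OpenCV 4.12 (cv2) and the standard library are available. Lean on these libraries where they do the work, as an engineer would, in place of code of your own. Each camera call takes 0.05 s, during which the arm holds its last target. There are 200 camera calls.

## Working session

There is one attempt and no reset: what is moved stays moved. The work goes in short steps, Python scripts to look and compute and a tool call to move; the robot and the scene stay as the last step left them, time stands still between calls to the robot, and variables do not carry over. Pictures are saved under pics/ and viewed, at most 14 in all, crops included, and the job is handed in when it is done.

Besides the shell and the picture viewer there is one more tool, called after ">>>" in YAML: its name, and indented under it one key for each argument. arm_command: Moves the arm, as the interface text tells. Shift numbers are shares of 30 cm and turn numbers shares of 45 degrees, none past 1 either way. Its arguments: {"type":"object","properties":{"motion":{"type":"array","items":{"type":"array","items":{"type":"array","items":{"type":"number"}}}},"force":{"type":"number"}},"required":["motion"]}

```bash
mkdir -p pics; ls
cat > h.py <<'E'
from rig import *
import numpy as np, cv2
def pts(f):
    "world xyz per pixel from depth"
    z=f["z_map"]; h,w=z.shape
    u,v=np.meshgrid(np.arange(w),np.arange(h))
    n=cv2.undistortPoints(np.stack([u,v],-1).reshape(-1,1,2).astype(np.float32),f["camera_matrix"],f["dist_coeffs"]).reshape(h,w,2)
    c=np.dstack([n[...,0]*z,n[...,1]*z,z])
    R=cv2.Rodrigues(np.array(f["rvec"],float))[0]
    P=(c-np.array(f["tvec"]).reshape(3))@R
    P[z==0]=np.nan
    return P
def ray(f,uv,h):
    "world point at height h on pixel uv"
    n=cv2.undistortPoints(np.array([[uv]],np.float32),f["camera_matrix"],f["dist_coeffs"])[0,0]
    R=cv2.Rodrigues(np.array(f["rvec"],float))[0]; c=-R.T@np.array(f["tvec"]).reshape(3)
    d=R.T@np.array([n[0],n[1],1]); return c+d*(h-c[2])/d[2]
E
python3 - <<'E'
from h import *
s=get_state(); print(s["t"],s["position"],np.round(s["tcp_rot"],3).tolist(),s["joints"])
for n in("top","scene"):
    f=grab_frame(n); cv2.imwrite(f"pics/{n}0.png",f["image"]); R=cv2.Rodrigues(np.array(f["rvec"],float))[0]; print(n,-R.T@np.array(f["tvec"]).reshape(3),R[2])
    for q in("slab0","holder","plate","scalebar","plate_grip","well0","well4"):
        print(q,[(np.round(d["box"]).astype(int).tolist(),round(d["confidence"],2)) for d in search_frame(f,q)][:7] if q[:4] not in("well",) and q!="plate_grip" else [(np.round(d["xy"]).tolist(),round(d["confidence"],2)) for d in pinpoint(f,q)][:4])
E
```

```text
pics
0.0 [0.20690517 0.58905273 0.19216325] [[0.943, -0.332, -0.001], [-0.332, -0.943, -0.002], [0.0, 0.002, -1.0]] [ 1.49158952e+00  3.85555769e-01  6.62878600e-03 -4.85958297e-04
 -1.19400445e+00 -2.58592775e-01]
top [0.31869246 0.03865628 1.12490405] [ 0.19560772 -0.02721055 -0.98030465]
slab0 [([470, 247, 486, 266], 0.84), ([385, 205, 399, 227], 0.77), ([434, 249, 446, 268], 0.55), ([508, 257, 526, 274], 0.53)]
holder [([223, 220, 347, 257], 0.85)]
plate [([154, 199, 195, 307], 0.79), ([192, 159, 218, 187], 0.44)]
scalebar [([98, 217, 136, 252], 0.74), ([263, 174, 303, 198], 0.7), ([226, 219, 346, 261], 0.69)]
plate_grip [([172.0, 261.0], 0.59), ([288.0, 240.0], 0.57)]
well0 [([306.0, 238.0], 0.87), ([264.0, 234.0], 0.74), ([249.0, 235.0], 0.65), ([289.0, 234.0], 0.6)]
well4 [([306.0, 238.0], 0.87), ([264.0, 234.0], 0.74), ([249.0, 235.0], 0.65), ([289.0, 234.0], 0.6)]
scene [1.32165053 0.11829287 0.92073217] [-0.6869093  -0.06015584 -0.72424919]
slab0 [([411, 301, 436, 339], 0.68), ([188, 235, 202, 250], 0.62), ([220, 268, 239, 292], 0.61), ([119, 223, 138, 238], 0.6), ([149, 236, 168, 250], 0.48)]
holder [([277, 245, 395, 290], 0.79)]
plate [([428, 232, 460, 311], 0.98), ([219, 272, 239, 291], 0.63), ([311, 210, 385, 226], 0.47)]
scalebar [([314, 306, 357, 323], 0.71), ([412, 302, 434, 338], 0.46)]
plate_grip [([447.0, 256.0], 0.96)]
well0 [([355.0, 263.0], 0.82), ([318.0, 259.0], 0.69), ([338.0, 261.0], 0.62), ([371.0, 265.0], 0.58)]
well4 [([355.0, 263.0], 0.82), ([318.0, 259.0], 0.69), ([338.0, 261.0], 0.62), ([371.0, 265.0], 0.58)]
```

Run:
```python
import cv2
a=cv2.imread("pics/top0.png"); cv2.imwrite("pics/t1.png",cv2.resize(a[130:330,80:560],(800,333),interpolation=cv2.INTER_CUBIC))
b=cv2.imread("pics/scene0.png"); cv2.imwrite("pics/s1.png",cv2.resize(b[190:360,90:490],(800,340),interpolation=cv2.INTER_CUBIC))
```

```text
(no output)
```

View pics/t1.png

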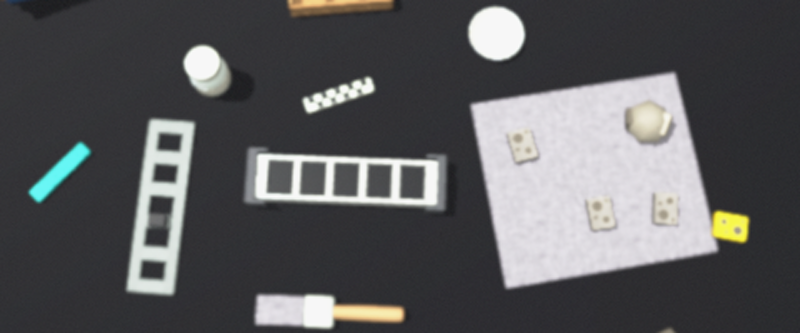

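View pics/s1.png

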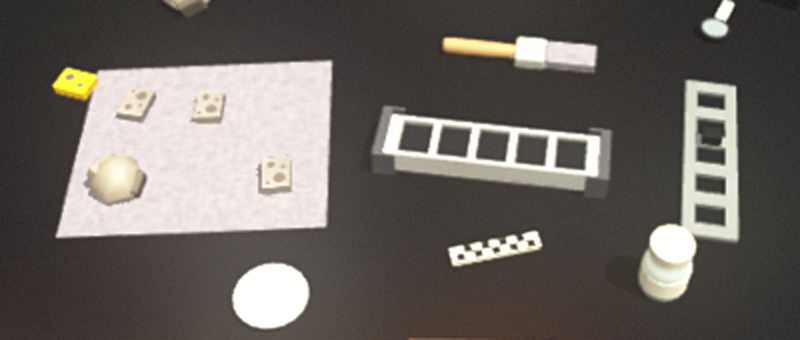

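The top picture shows three grey slabs at about (393,217), (440,258) and (480,255), and a yellow look-alike at (518,266). The holder is at (287,237) and the plate at (176,253).

There are three bar-shaped things: white with black checks at (283,186), plain cyan at (116,232), and a wooden block at (285,132). Only the one at (283,186) is white with black checks, so it fits the description.

```bash
cat >> h.py <<'E'
def rect(P,box,zlo,zhi,extra=None):
    l,t,r,b=box; Q=P[t:b,l:r]; m=(Q[...,2]>zlo)&(Q[...,2]<zhi)
    if extra is not None: m&=extra[t:b,l:r]
    n,lab,st,_=cv2.connectedComponentsWithStats(m.astype(np.uint8))
    if n<2: return None
    k=1+np.argmax(st[1:,4]); q=Q[lab==k]
    (c,s,a)=cv2.minAreaRect((q[:,:2]*1000).astype(np.float32))
    if s[0]<s[1]: s=s[::-1]; a+=90
    a=(a+90)%180-90
    return dict(c=np.round(c,1).tolist(),mean=np.round(q[:,:2].mean(0)*1000,1).tolist(),size=np.round(s,1).tolist(),long_ang=round(a,1),z=round(float(np.median(q[:,2]))*1000,1),n=len(q))
E
python3 - <<'E'
from h import *
f=grab_frame("top"); g=grab_frame("scene"); P=pts(f);G=pts(g)
print("bench z",np.nanmedian(P[270:290,250:340,2]),np.nanmedian(G[325:350,250:300,2]),"mat",np.nanmedian(P[270:280,400:430,2]))
T={"A":(378,200,406,232,.008,.03),"B":(427,242,455,274,.008,.03),"C":(464,240,492,272,.008,.03),"holdertop":(220,215,352,262,.026,.033),"hall":(220,215,352,262,.026,.05),"plate":(150,195,202,312,.003,.010),"grip":(150,195,202,312,.014,.03),"bar":(256,170,310,202,.004,.02),"brush":(220,295,330,335,.004,.04),"yel":(500,250,535,280,.006,.03)}
for k,v in T.items(): print(k,rect(P,v[:4],*v[4:]))
S={"A":(214,262,246,300,.008,.03),"B":(182,228,208,258,.008,.03),"C":(142,228,174,258,.008,.03),"holdertop":(270,238,402,296,.026,.033),"plate":(424,228,466,315,.003,.010),"grip":(424,228,466,315,.014,.03),"bar":(308,300,366,328,.004,.02)}
for k,v in S.items(): print("s",k,rect(G,v[:4],*v[4:]))
a=f["image"]; cv2.imwrite("pics/bar.png",cv2.resize(a[165:210,250:320],(700,450),interpolation=cv2.INTER_CUBIC))
E
```

```text
bench z 0.0008208004203578768 -0.0007335718390377727 mat 0.0013242786869553476
A {'c': [594.4, -155.9], 'mean': [593.9, -155.3], 'size': [46.1, 35.2], 'long_ang': 14.5, 'z': 14.6, 'n': 278}
B {'c': [493.8, -263.5], 'mean': [493.1, -262.8], 'size': [46.9, 35.1], 'long_ang': 7.1, 'z': 14.9, 'n': 292}
C {'c': [498.2, -356.8], 'mean': [497.7, -356.4], 'size': [47.5, 36.4], 'long_ang': -2.8, 'z': 14.6, 'n': 301}
holdertop {'c': [543.2, 93.7], 'mean': [542.6, 99.2], 'size': [255.0, 61.6], 'long_ang': 86.9, 'z': 29.0, 'n': 1616}
hall {'c': [543.2, 95.3], 'mean': [542.7, 98.7], 'size': [273.8, 77.9], 'long_ang': 87.0, 'z': 30.0, 'n': 2162}
plate {'c': [515.8, 351.8], 'mean': [512.0, 357.2], 'size': [260.8, 80.2], 'long_ang': -5.5, 'z': 6.3, 'n': 1742}
grip {'c': [491.3, 359.5], 'mean': [491.3, 359.4], 'size': [23.3, 16.3], 'long_ang': 83.0, 'z': 20.2, 'n': 74}
bar {'c': [672.4, 106.4], 'mean': [673.0, 107.4], 'size': [100.8, 25.1], 'long_ang': -73.9, 'z': 8.6, 'n': 349}
brush {'c': [363.3, 120.0], 'mean': [361.9, 134.4], 'size': [200.2, 43.6], 'long_ang': 89.3, 'z': 18.5, 'n': 1192}
yel {'c'
[... 204 characters left out ...]
.3, 'n': 239}
s B {'c': [495.7, -259.8], 'mean': [496.5, -259.8], 'size': [50.3, 32.7], 'long_ang': 7.1, 'z': 13.6, 'n': 195}
s C {'c': [499.9, -355.7], 'mean': [500.6, -354.5], 'size': [49.0, 35.1], 'long_ang': -5.2, 'z': 13.6, 'n': 195}
s holdertop {'c': [544.4, 96.5], 'mean': [545.2, 99.3], 'size': [262.6, 77.4], 'long_ang': 87.5, 'z': 28.8, 'n': 1185}
s plate {'c': [513.9, 360.0], 'mean': [524.0, 360.2], 'size': [253.5, 66.3], 'long_ang': -5.0, 'z': 5.3, 'n': 1268}
s grip {'c': [493.9, 361.0], 'mean': [494.2, 360.8], 'size': [23.0, 20.1], 'long_ang': 82.1, 'z': 18.6, 'n': 64}
s bar {'c': [674.3, 107.8], 'mean': [675.5, 107.4], 'size': [100.6, 23.1], 'long_ang': -71.7, 'z': 7.6, 'n': 357}
```

View pics/bar.png

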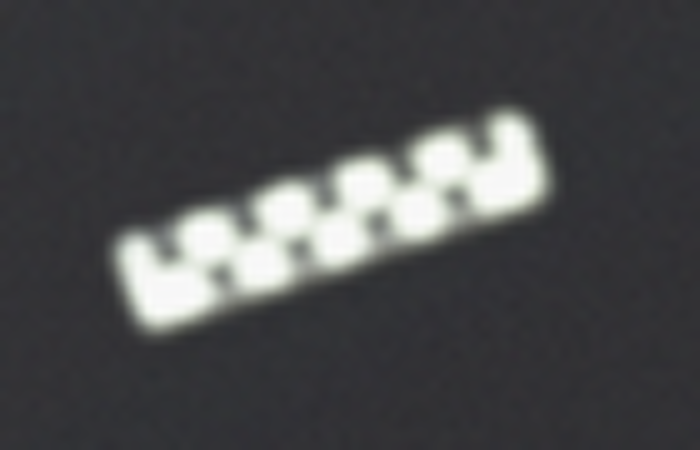

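The crop shows the white bar with black checks running from about (256,190) to (304,178). That is the scale bar. Next I'll fit the holder accurately and plan the approach to slab A.

```bash
cat >> h.py <<'E'
def plan(x,y,z,yaw,s=None):
    "mm, yaw(deg) of tool y axis (mod 180) -> chain of calls (shares), rows needed"
    s=s or get_state(); p=np.array(s["position"]); R=np.array(s["tcp_rot"])
    cur=np.degrees(np.arctan2(R[1,1],R[0,1])); d=(yaw-cur+90)%180-90
    D=np.array([x,y,z])/1000-p; 
    from scipy.spatial.transform import Rotation as Ro
    k=1
    while True:
        out=[];ok=True;Rc=R.copy()
        for i in range(k):
            t=Rc.T@(D/k)/.3; r=-d/k/45
            ok&=abs(t).max()<=1 and abs(r)<=1
            out.append([np.round(t,4).tolist(),round(r,4),"rows",int(np.ceil(max(np.linalg.norm(D)/k/.05,abs(d)/k/8.59)))])
            Rc=Ro.from_euler("z",d/k,degrees=True).as_matrix()@Rc
        if ok: break
        k+=1
    for o in out: print(o)
E
python3 - <<'E'
from h import *
from scipy.optimize import minimize
def model(p,Q):  # Q Nx2 mm -> label 1 = top surface (not well) inside between blocks
    a=np.radians(p[2]); d=Q-p[:2]; x=d@[np.cos(a),np.sin(a)]; y=d@[-np.sin(a),np.cos(a)]
    sg=lambda e:1/(1+np.exp(-e/1.0))
    box=lambda x,y,hx,hy:sg(hx-abs(x))*sg(hy-abs(y))
    m=box(x,y,30,125.5)
    for k in range(-2,3): m=m-box(x,y-46*k,25.5,19.5)
    return m
for n in("top","scene"):
    f=grab_frame(n); im=cv2.GaussianBlur(f["image"],(0,0),.01) if 0 else f["image"]
    # image-plane comparison: bright top pixels at height 30 mm
    b=(220,215,352,262) if n=="top" else (270,238,402,296)
    uv=[(u,v) for v in range(b[1],b[3]) for u in range(b[0],b[2])]
    Q=np.array([ray(f,q,.030)[:2]*1000 for q in uv]); I=np.array([float(im[v,u].mean()) for u,v in uv])
    P=pts(f); Z=np.array([P[v,u,2] for u,v in uv])
    I[np.isnan(Z)|(Z<.0)]=20
    def cost(p):
        m=model(p,Q); A=np.c_[m,np.ones(len(m))]; w=(np.abs(Q-p[:2])@[1,0]<40)
        c=np.corrcoef(m,np.clip(I,0,200))[0,1]; return -c
    best=min((minimize(cost,[543+dx,95+dy,-3],method="Nelder-Mead",options=dict(initial_simplex=[[543+dx,95+dy,-3],[547+dx,95+dy,-3],[543+dx,99+dy,-3],[543+dx,95+dy,-1]])) for dx in(-3,3) for dy in(-4,4)),key=lambda r:r.fun)
    print(n,best.x,best.fun)
    for k,z in (("blockhi",(.0325,.045)),):
        h=(Z>z[0])&(Z<z[1]); print(rect(P,b,.026,.05))
        print(n,"blocks",[np.round(Q[h&(s*(Q[:,1]-95)>0)].mean(0),1) for s in(-1,1)])
    for q in range(5): pass
    print([np.round(ray(f,d["xy"],.030)*1000).tolist() for d in pinpoint(f,"well0")],[np.round(ray(f,d["xy"],0)*1000).tolist() for d in pinpoint(f,"holder")])
plan(595,-154.5,120,14.7)
E
```

```text
top [542.76489253  95.03845966  -3.05818057] -0.7653091811805203
{'c': [543.4, 95.2], 'mean': [543.5, 101.0], 'size': [273.7, 77.8], 'long_ang': 86.9, 'z': 30.0, 'n': 2188}
top blocks [array([536.7, -15.5]), array([548.1, 203.5])]
[[546.0, 147.0, 30.0], [542.0, 95.0, 30.0], [540.0, 56.0, 30.0], [527.0, 3.0, 30.0], [549.0, 182.0, 30.0]] [[546.0, 95.0, 0.0]]
scene [545.8692033   97.34432996  -3.13987263] -0.6652319057760341
{'c': [544.3, 96.7], 'mean': [545.7, 97.2], 'size': [276.6, 81.2], 'long_ang': 86.5, 'z': 29.7, 'n': 1456}
scene blocks [array([535.1, -23.6]), array([548.8, 220.1])]
[[545.0, 58.0, 30.0], [553.0, 185.0, 30.0], [539.0, 102.0, 30.0], [544.0, 143.0, 30.0], [524.0, 12.0, 30.0]] [[542.0, 93.0, 0.0]]
[[0.6807, 0.6372, 0.0814], np.float64(0.4144), 'rows', 6]
[[0.8487, 0.3861, 0.0814], np.float64(0.4144), 'rows', 6]
[[0.9276, 0.0945, 0.0814], np.float64(0.4144), 'rows', 6]
```

>>> arm_command:
  motion:
    - [[87,0.681,0.637,0.08,0,0,0.415],[87,0.681,0.637,0.08,0,0,0.415],[87,0.681,0.637,0.08,0,0,0.415],[87,0.681,0.637,0.08,0,0,0.415],[87,0.681,0.637,0.08,0,0,0.415],[87,0.681,0.637,0.08,0,0,0.415],[87,0.681,0.637,0.08,0,0,0.415]]

```text
t: 1.9
position: [0.3372, 0.3382, 0.1692]
tcp_rot: [[0.785, -0.619, -0.001], [-0.619, -0.785, -0.001], [0.0, 0.001, -1.0]]
ft_force: [0.3, 0.1, 0.2]
grip_width: 0.0868
grasp_force: 0.0
```

>>> arm_command:
  motion:
    - [[87,0.849,0.386,0.08,0,0,0.415],[87,0.849,0.386,0.08,0,0,0.415],[87,0.849,0.386,0.08,0,0,0.415],[87,0.849,0.386,0.08,0,0,0.415],[87,0.849,0.386,0.08,0,0,0.415],[87,0.849,0.386,0.08,0,0,0.415],[87,0.849,0.386,0.08,0,0,0.415]]

```text
t: 2.6
position: [0.467, 0.0914, 0.1449]
tcp_rot: [[0.545, -0.838, -0.0], [-0.838, -0.545, -0.001], [0.0, 0.001, -1.0]]
ft_force: [-0.8, 0.6, -0.6]
grip_width: 0.0868
grasp_force: 0.0
```

>>> arm_command:
  motion:
    - [[87,0.928,0.094,0.08,0,0,0.415],[87,0.928,0.094,0.08,0,0,0.415],[87,0.928,0.094,0.08,0,0,0.415],[87,0.928,0.094,0.08,0,0,0.415],[87,0.928,0.094,0.08,0,0,0.415],[87,0.928,0.094,0.08,0,0,0.415],[87,0.928,0.094,0.08,0,0,0.415],[87,0.928,0.094,0.08,0,0,0.415]]

```text
t: 3.4
position: [0.5953, -0.1541, 0.1207]
tcp_rot: [[0.252, -0.968, -0.001], [-0.968, -0.252, 0.0], [-0.0, 0.001, -1.0]]
ft_force: [0.2, 0.0, 0.2]
grip_width: 0.0871
grasp_force: 0.0
```

Run:
```python
from h import *
s=get_state(); print(s["t"],s["position"],s["joints"][5],np.round(s["tcp_rot"],3).tolist(),s["ft_force"])
plan(595,-154.5,15.5,14.7)
```

```text
3.4 [ 0.59531189 -0.15409139  0.12066708] 0.24558170787901826 [[0.252, -0.968, -0.001], [-0.968, -0.252, 0.0], [-0.0, 0.001, -1.0]] [0.23395901 0.0294075  0.20893827]
[[0.0012, 0.0011, 0.3506], np.float64(-0.0022), 'rows', 3]
```

>>> arm_command:
  motion:
    - [[87,0,0,0.15,0,0,0],[87,0,0,0.25,0,0,0],[87,0,0,0.3,0,0,0],[87,0.001,0.001,0.35,0,0,0],[87,0.001,0.001,0.35,0,0,0],[87,0.001,0.001,0.35,0,0,0],[30,0.001,0.001,0.35,0,0,0],[30,0.001,0.001,0.35,0,0,0],[30,0.001,0.001,0.35,0,0,0],[30,0.001,0.001,0.35,0,0,0],[30,0.001,0.001,0.35,0,0,0],[30,0.001,0.001,0.35,0,0,0]]
  force: 30

```text
t: 4.6
position: [0.5949, -0.1551, 0.0163]
tcp_rot: [[0.252, -0.968, 0.0], [-0.968, -0.252, 0.0], [0.0, -0.0, -1.0]]
ft_force: [0.6, 0.4, -0.5]
grip_width: 0.047
grasp_force: 0.0
```

>>> arm_command:
  motion:
    - [[30,0,0,0,0,0,0],[30,0,0,-0.1,0,0,0],[30,0,0,-0.2,0,0,0],[30,0,0,-0.3,0,0,0],[30,0,0,-0.3,0,0,0]]

```text
t: 5.1
position: [0.5982, -0.1555, 0.1114]
tcp_rot: [[0.253, -0.967, 0.01], [-0.967, -0.253, -0.001], [0.004, -0.009, -1.0]]
ft_force: [0.2, 0.4, -0.5]
grip_width: 0.0302
grasp_force: 0.0
```

Run:
```python
from h import *
s=get_state(); print(s["t"],s["position"],s["grip_width"],s["grasp_force"])
f=grab_frame("scene");g=grab_frame("top")
p=np.array(s["position"])
for c in(f,g):
    R=cv2.Rodrigues(np.array(c["rvec"],float))[0]
    uv=cv2.projectPoints(p[None],np.array(c["rvec"],float),np.array(c["tvec"],float),c["camera_matrix"],c["dist_coeffs"])[0].ravel(); print(uv)
    u,v=uv.astype(int); cc=c["image"][max(v-50,0):v+50,max(u-60,0):u+60]; cv2.imwrite("pics/g%d.png"%(c is g),cc)
a=cv2.imread("pics/g0.png");b=cv2.imread("pics/g1.png")
cv2.imwrite("pics/g.png",cv2.resize(np.hstack([a,b]),(800,333),interpolation=cv2.INTER_CUBIC))
plan(544.3-46*0,96.2,100,-3.1)
```

```text
5.1 [ 0.59821297 -0.15553429  0.11138097] 0.030237405232974333 0.0
[220.59756383 248.08670317]
[399.90003519 203.83597853]
[[-0.8526, -0.0474, 0.023], np.float64(0.3934), 'rows', 6]
```

View pics/g.png

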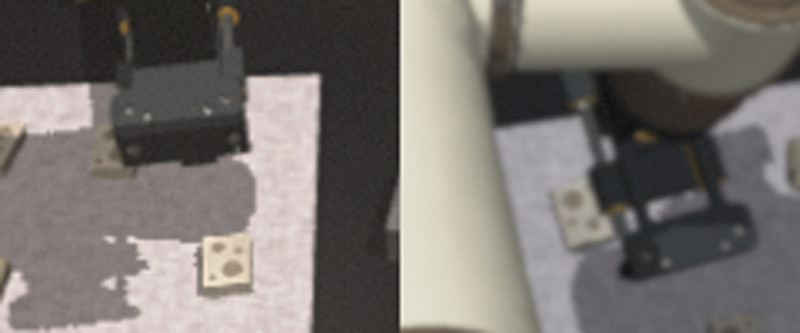

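The fingers were still closing when the lift began, so the slab stayed on the mat: scene picture about (226,277), still flat and face up. I'll re-measure it and grasp again with more closing rows.

Run:
```python
from h import *
f=grab_frame("scene");g=grab_frame("top");G=pts(f);P=pts(g)
print(rect(G,(210,262,246,300),.008,.03),rect(P,(370,195,402,235),.008,.022))
```

```text
{'c': [595.0, -153.6], 'mean': [597.1, -152.8], 'size': [50.2, 33.8], 'long_ang': 15.4, 'z': 13.5, 'n': 238} {'c': [594.2, -155.5], 'mean': [592.2, -153.1], 'size': [46.1, 34.6], 'long_ang': 13.6, 'z': 14.9, 'n': 239}
```

>>> arm_command:
  motion:
    - [[70,0,0,0,0,0,0],[70,0,0,0,0,0,0],[70,0,0,0,0,0,0],[70,0,0,0,0,0,0],[70,0,0,0.1,0,0,0],[70,0,0,0.2,0,0,0],[70,0,0,0.28,0,0,0],[70,0,0,0.3,0,0,0],[70,0,0,0.3,0,0,0],[70,0,0,0.3,0,0,0]]

```text
t: 6.3
position: [0.596, -0.1552, 0.0175]
tcp_rot: [[0.253, -0.968, 0.002], [-0.968, -0.253, -0.0], [0.001, -0.002, -1.0]]
ft_force: [-0.1, 0.6, -0.1]
grip_width: 0.0698
grasp_force: 0.0
```

>>> arm_command:
  motion:
    - [[30,0,0,0,0,0,0],[30,0,0,0,0,0,0],[30,0,0,0,0,0,0],[30,0,0,0,0,0,0],[30,0,0,0,0,0,0],[30,0,0,0,0,0,0],[30,0,0,0,0,0,0],[30,0,0,0,0,0,0]]

```text
t: 7.1
position: [0.5949, -0.155, 0.0162]
tcp_rot: [[0.252, -0.968, -0.0], [-0.968, -0.252, 0.0], [-0.0, 0.0, -1.0]]
ft_force: [-1.4, -0.6, -0.3]
grip_width: 0.0299
grasp_force: 0.0
```

Run:
```python
from h import *
s=get_state(); print(s["t"],s["position"],s["grip_width"],s["grasp_force"])
f=grab_frame("scene");g=grab_frame("top")
o=[]
for c in(f,g):
    u,v=cv2.projectPoints(np.array(s["position"])[None],np.array(c["rvec"],float),np.array(c["tvec"],float),c["camera_matrix"],c["dist_coeffs"])[0].ravel().astype(int); o.append(c["image"][v-40:v+40,u-48:u+48])
cv2.imwrite("pics/g2.png",cv2.resize(np.hstack(o),(800,333),interpolation=cv2.INTER_CUBIC))
G=pts(f); print(rect(G,(200,255,250,300),.006,.018))
```

```text
7.1 [ 0.59486018 -0.15498992  0.01620532] 0.02993165808995372 0.0
{'c': [606.6, -150.4], 'mean': [608.7, -149.8], 'size': [33.7, 25.9], 'long_ang': -76.7, 'z': 12.8, 'n': 129}
```

View pics/g2.png

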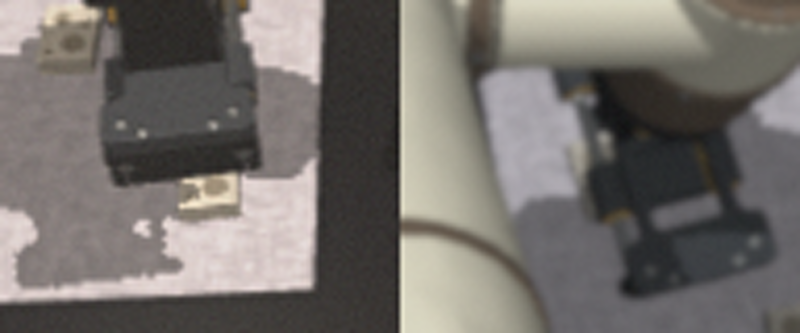

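>>> arm_command:
  motion:
    - [[30,0,0,0.003,0,0,0],[30,0,0,0.006,0,0,0],[30,0,0,0.01,0,0,0],[30,0,0,0.01,0,0,0]]

```text
t: 7.6
position: [0.5946, -0.155, 0.013]
tcp_rot: [[0.252, -0.968, -0.001], [-0.968, -0.252, 0.0], [-0.0, 0.001, -1.0]]
ft_force: [0.2, 0.3, -1.0]
grip_width: 0.0299
grasp_force: 0.0
```

>>> arm_command:
  motion:
    - [[60,0,0,-0.1,0,0,0],[60,0,0,-0.2,0,0,0],[60,0,0,-0.35,0,0,0],[60,0,0,-0.5,0,0,0],[60,0,0,-0.5,0,0,0],[60,0,0,-0.5,0,0,0]]

```text
t: 8.2
position: [0.5954, -0.1549, 0.1648]
tcp_rot: [[0.252, -0.968, 0.003], [-0.968, -0.252, 0.0], [0.0, -0.003, -1.0]]
ft_force: [-0.4, -0.4, -0.7]
grip_width: 0.059
grasp_force: 0.0
```

Run:
```python
from h import *
s=get_state(); print(s["t"],s["position"],s["grip_width"],s["grasp_force"])
f=grab_frame("scene");g=grab_frame("top")
G=pts(f);P=pts(g)
print(rect(G,(205,255,250,305),.008,.018),rect(P,(370,195,408,235),.008,.022))
p=np.array(s["position"]);R=np.array(s["tcp_rot"])
for Q in (G,P):
    q=(Q.reshape(-1,3)-p)@R; q=q[(abs(q[:,0])<.05)&(abs(q[:,1])<.1)&(q[:,2]<.05)&(q[:,2]>-.09)]*1000
    for z in range(-90,40,10):
        w=q[(q[:,2]>=z)&(q[:,2]<z+10)]
        if len(w): print(z,len(w),w[:,:2].min(0).round(),w[:,:2].max(0).round())
    print()
o=[]
for c in(f,g):
    u,v=cv2.projectPoints(p[None],np.array(c["rvec"],float),np.array(c["tvec"],float),c["camera_matrix"],c["dist_coeffs"])[0].ravel().astype(int);print(u,v); o.append(c["image"][v-40:v+60,u-60:u+60])
cv2.imwrite("pics/g3.png",cv2.resize(np.hstack(o),(800,333),interpolation=cv2.INTER_CUBIC))
```

```text
8.2 [ 0.59539473 -0.15486977  0.16476354] 0.05899600072307552 0.0
{'c': [595.2, -153.6], 'mean': [597.7, -152.9], 'size': [50.5, 33.8], 'long_ang': 15.3, 'z': 13.4, 'n': 234} {'c': [594.3, -155.6], 'mean': [593.9, -155.4], 'size': [46.8, 34.8], 'long_ang': 13.9, 'z': 14.8, 'n': 280}
-60 16 [-10. -43.] [  9. -38.]
-50 41 [-12. -42.] [ 11. -36.]
-40 38 [-12. -44.] [ 10. -37.]
-30 2 [ -5. -39.] [ -3. -38.]

-80 7 [-10. -42.] [ -9. -30.]
-70 7 [-10. -42.] [ -8. -31.]
-60 5 [ -8. -37.] [ -3. -30.]
-50 2 [ -4. -31.] [ -2. -31.]
-40 4 [ -2. -31.] [  1. -30.]
-30 1 [  4. -30.] [  4. -30.]

217 230
404 198
```

View pics/g3.png

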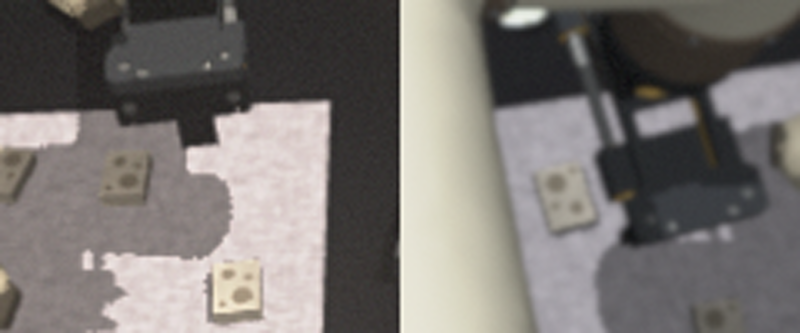

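Run:
```python
from h import *
s=get_state();p=np.array(s["position"]);R=np.array(s["tcp_rot"])
f=grab_frame("scene"); print(p)
pr=lambda X:cv2.projectPoints(np.array(X)[None],np.array(f["rvec"],float),np.array(f["tvec"],float),f["camera_matrix"],f["dist_coeffs"])[0].ravel().round(1)
for y in(-30,-44):
  for z in(-40,-30,-20,-10,0,8): print(y,z,[pr(p+R@np.array([x,y,z])/1000).tolist() for x in(-9.5,9.5)])
im=f["image"].mean(2)
print(im[218:246:1,208:226:2].round().astype(int))
print((f["z_map"][218:246,208:226:2]*1000).round().astype(int))
```

```text
[ 0.59390964 -0.15482826  0.16205672]
-30 -40 [[220.5, 226.6], [211.2, 227.7]]
-30 -30 [[221.2, 230.0], [211.9, 231.1]]
-30 -20 [[221.8, 233.4], [212.6, 234.5]]
-30 -10 [[222.5, 236.8], [213.4, 237.9]]
-30 0 [[223.1, 240.1], [214.1, 241.2]]
-30 8 [[223.6, 242.7], [214.6, 243.8]]
-44 -40 [[220.8, 231.4], [211.4, 232.5]]
-44 -30 [[221.4, 234.9], [212.1, 236.0]]
-44 -20 [[222.1, 238.3], [212.8, 239.4]]
-44 -10 [[222.8, 241.6], [213.5, 242.7]]
-44 0 [[223.4, 244.9], [214.2, 246.0]]
-44 8 [[223.9, 247.5], [214.8, 248.6]]
[[ 40  41  39  40  35  42  39  39  43]
 [ 39  43  39  41  39  34  39  41  39]
 [ 44  45  34  44  43  37  41  43  38]
 [ 41  40  38  38  45  38  40  39  37]
 [ 41  38  40  39  40  40  40  44  40]
 [ 38  43  37  42  39  40  42  39  40]
 [ 44  42  40  39  42  38  40  50  52]
 [ 37  44  40  45  41  44  40 118 125]
 [ 47  50  43  46  38  41  41 200 200]
 [ 96  83  38  42  41  41  41 219 217]
 [123  94  43  42  39  43  41 190 215]
 [128 101  41  39  44  46  41 158 212]
 [129 124  42  45  40  43  41 147 213]
 [130 130  40  43  44  40  38 126 216]
 [129 132  49  40  39  41  39 10
[... 1159 characters left out ...]
9 1009 1011 1013 1011 1288]
 [1286 1294 1007 1013 1012 1014 1014 1012 1292]
 [1292 1287 1014 1013 1015 1013 1022 1015 1287]
 [1285 1287 1014 1018 1015 1285 1285 1282 1282]
 [1281 1284 1280 1280 1284 1282 1282 1280 1278]
 [1282 1280 1276 1277 1285 1274 1279 1284 1282]
 [1279 1279 1274 1273 1277 1277 1274 1282 1278]
 [1273 1270 1270 1276 1273 1275 1276 1277 1274]
 [1276 1275 1273 1270 1275 1275 1274 1273 1276]
 [1272 1272 1269 1268 1267 1271 1275 1270 1265]
 [1272 1270 1263 1271 1267 1268 1268 1267 1271]
 [1262 1267 1264 1266 1266 1266 1263 1262 1262]
 [1262 1259 1260 1265 1270 1258 1262 1266 1264]
 [1257 1258 1259 1261 1259 1260 1263 1259 1259]
 [1259 1254 1260 1257 1255 1259 1256 1254 1256]]
```

Run:
```python
from h import *
s=get_state();p=np.array(s["position"]);R=np.array(s["tcp_rot"]); print(p,s["joints"])
f=grab_frame("scene"); G=pts(f)
for r in range(226,236): print(r,((G[r,210:222:2]-p)@R*1000).round().astype(int).tolist())
q=((G.reshape(-1,3)-p)@R*1000); u,v=np.meshgrid(range(640),range(480))
m=(abs(q[:,0])<110)&(abs(q[:,1])<130)&(q[:,2]<-20)&(q[:,2]>-250)
q=q[m]
for z in range(-250,-20,15):
    w=q[(q[:,2]>=z)&(q[:,2]<z+15)]
    if len(w): print(z,len(w),np.percentile(w[:,:2],2,axis=0).round(),np.percentile(w[:,:2],98,axis=0).round())
```

```text
[ 0.59380964 -0.15488321  0.16165993] [ 8.04951713e-03  3.90117834e-01 -6.54176456e-02 -4.70105546e-04
 -1.11835970e+00  2.47102893e-01]
226 [[4, -86, -99], [0, -88, -101], [-4, -89, -101], [-2, -41, -54], [-6, -38, -50], [-10, -41, -52]]
227 [[10, -41, -54], [6, -42, -54], [2, -43, -53], [-1, -41, -51], [-5, -41, -50], [-9, -40, -49]]
228 [[38, 178, 163], [7, -38, -47], [3, -41, -49], [-1, -40, -47], [-5, -36, -43], [-9, -40, -46]]
229 [[38, 172, 160], [8, -38, -44], [3, -39, -45], [-1, -41, -46], [-5, -40, -44], [-8, -38, -41]]
230 [[38, 167, 160], [8, -41, -44], [4, -42, -44], [0, -41, -43], [-4, -40, -41], [-8, -39, -40]]
231 [[38, 164, 159], [8, -38, -39], [5, -37, -37], [0, -40, -39], [-4, -40, -39], [-8, -40, -38]]
232 [[38, 162, 162], [9, -38, -35], [5, -38, -35], [1, -39, -35], [-3, -39, -35], [-7, -40, -35]]
233 [[38, 157, 160], [9, -41, -36], [5, -38, -32], [1, -39, -32], [-3, -42, -35], [-7, -42, -34]]
234 [[39, 156, 163], [9, -39, -31], [5, -40, -31], [2, -39, -29], [18, 152, 162], [13, 150, 161]]
235 [[38, 148, 158], [33, 150, 161], [29, 151, 163], [23, 149, 161], [18, 149, 163], [13, 149, 164]]
-250 307 [-39. -42.] [35. -9.]
-235 190 [-39. -42.] [ 35. -11.]
-220 336 [-36. -39.] [34. -1.]
-205 543 [-37. -53.] [ 35. -13.]
-190 196 [-35. -54.] [ 20. -14.]
-175 162 [-23. -54.] [ 19. -39.]
-160 179 [-25. -54.] [ 21. -11.]
-145 832 [-37. -97.] [32. 68.]
-130 316 [-38. -96.] [35. 77.]
-115 310 [-38. -90.] [35. 76.]
-100 9 [-35. -88.] [ 28. -85.]
-55 52 [-11. -42.] [ 10. -38.]
-40 41 [-12. -42.] [ 10. -37.]
```

The depth picture shows the whole gripper about 39 mm higher than the reported TCP implies: fingertips at tool z = -31 mm instead of +8, body at -100 instead of -62. So the z reading is biased, and the fingers closed above the slab. I'll go lower in steps and watch the force.

>>> arm_command:
  motion:
    - [[70,0,0,0.15,0,0,0],[70,0,0,0.3,0,0,0],[70,0,0,0.45,0,0,0],[70,0,0,0.53,0,0,0],[70,0,0,0.56,0,0,0],[70,0,0,0.58,0,0,0],[70,0,0,0.6,0,0,0],[70,0,0,0.61,0,0,0],[70,0,0,0.61,0,0,0]]

```text
t: 9.3
position: [0.5953, -0.155, -0.0191]
tcp_rot: [[0.252, -0.968, 0.001], [-0.968, -0.252, -0.0], [0.0, -0.001, -1.0]]
ft_force: [0.5, 0.2, -0.1]
grip_width: 0.0694
grasp_force: 0.0
```

>>> arm_command:
  motion:
    - [[30,0,0,0,0,0,0],[30,0,0,0,0,0,0],[30,0,0,0,0,0,0],[30,0,0,0,0,0,0],[30,0,0,0,0,0,0],[30,0,0,0,0,0,0],[30,0,0,0,0,0,0],[30,0,0,0,0,0,0]]

```text
t: 10.1
position: [0.5949, -0.155, -0.0195]
tcp_rot: [[0.253, -0.968, 0.0], [-0.968, -0.253, -0.0], [0.0, -0.0, -1.0]]
ft_force: [-0.8, 0.3, 4.2]
grip_width: 0.0448
grasp_force: 30.0
```

>>> arm_command:
  motion:
    - [[30,0,0,-0.03,0,0,0],[30,0,0,-0.1,0,0,0],[30,0,0,-0.2,0,0,0],[30,0,0,-0.3,0,0,0],[30,0,0,-0.4,0,0,0],[30,0,0,-0.4,0,0,0],[30,0,0,-0.4,0,0,0],[30,0,0,-0.4,0,0,0]]

```text
t: 10.9
position: [0.5939, -0.1548, 0.0992]
tcp_rot: [[0.252, -0.968, -0.002], [-0.968, -0.252, 0.001], [-0.001, 0.002, -1.0]]
ft_force: [0.5, 0.1, -0.8]
grip_width: 0.0449
grasp_force: 30.0
```

Run:
```python
from h import *
s=get_state();p=np.array(s["position"]);R=np.array(s["tcp_rot"]); print(p,s["grip_width"],s["grasp_force"],s["ft_force"])
f=grab_frame("scene"); G=pts(f); im=f["image"]
u,v=cv2.projectPoints((p+[0,0,.035])[None],np.array(f["rvec"],float),np.array(f["tvec"],float),f["camera_matrix"],f["dist_coeffs"])[0].ravel().astype(int)
cv2.imwrite("pics/g4.png",cv2.resize(im[v-30:v+45,u-50:u+50],(800,600),interpolation=cv2.INTER_CUBIC)); print(u,v)
q=((G.reshape(-1,3)-p)@R*1000); m=(abs(q[:,0])<25)&(abs(q[:,1])<50)&(q[:,2]<20)&(q[:,2]>-60);q=q[m]
for z in range(-60,20,4):
    w=q[(q[:,2]>=z)&(q[:,2]<z+4)]
    if len(w): print(z,len(w),w[:,:2].min(0).round(),w[:,:2].max(0).round())
plan(544.3,96.2,60,-3.1)
```

```text
[ 0.59388226 -0.15484811  0.09916824] 0.04487595999540966 29.99995708465576 [ 0.47778416  0.0907602  -0.76049963]
219 239
-44 4 [ -2. -34.] [  4. -33.]
-40 14 [-10. -34.] [  9. -31.]
-36 15 [-18. -35.] [ 10. -25.]
-32 12 [-16. -33.] [ 14. -22.]
-28 7 [-18. -26.] [ 15. -24.]
-24 4 [-17. -25.] [ 13. -22.]
-20 4 [-17. -24.] [ 14. -21.]
[[-0.8514, -0.0517, 0.1304], np.float64(0.3935), 'rows', 6]
```

View pics/g4.png

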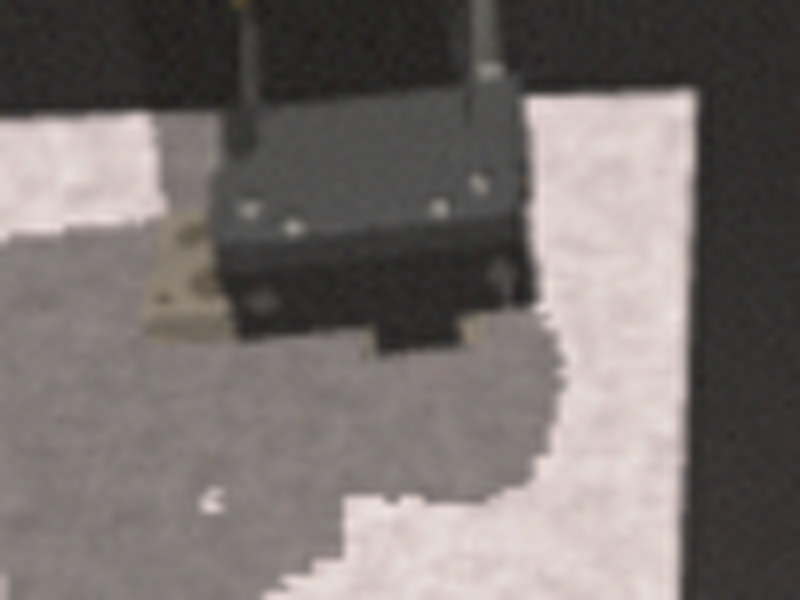

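The slab is held level, gripped near its top, with its underside about 20 mm above the reported TCP height. I'll carry it to well 2.

>>> arm_command:
  motion:
    - [[30,-0.17,-0.01,0.02,0,0,0.08],[30,-0.34,-0.02,0.05,0,0,0.16],[30,-0.51,-0.03,0.08,0,0,0.24],[30,-0.68,-0.04,0.1,0,0,0.32],[30,-0.8,-0.05,0.13,0,0,0.39],[30,-0.851,-0.052,0.13,0,0,0.393],[30,-0.851,-0.052,0.13,0,0,0.393],[30,-0.851,-0.052,0.13,0,0,0.393],[30,-0.851,-0.052,0.13,0,0,0.393],[30,-0.851,-0.052,0.13,0,0,0.393]]

```text
t: 11.95
position: [0.5456, 0.0948, 0.0611]
tcp_rot: [[-0.055, -0.998, -0.0], [-0.998, 0.055, -0.0], [0.0, 0.0, -1.0]]
ft_force: [-0.3, 0.4, -0.3]
grip_width: 0.0453
grasp_force: 30.0
```

```bash
cat >> h.py <<'E'
def look(s,names=("scene","top"),lo=-60,hi=10):
    "gripper/held thing extents in tool frame (mm) by slices of tool z"
    p=np.array(s["position"]);R=np.array(s["tcp_rot"])
    for n in names:
        f=grab_frame(n); q=((pts(f).reshape(-1,3)-p)@R*1000); m=(abs(q[:,0])<30)&(abs(q[:,1])<50)&(q[:,2]<hi)&(q[:,2]>lo);q=q[m]
        for z in range(lo,hi,4):
            w=q[(q[:,2]>=z)&(q[:,2]<z+4)]
            if len(w): print(n,z,len(w),w[:,:2].min(0).round(),w[:,:2].max(0).round())
E
python3 - <<'E'
from h import *
s=get_state();print(s["position"],s["grip_width"],s["ft_force"]); look(s); plan(544.3,95.8,10,-3.1)
E
```

```text
[0.54561752 0.09482315 0.06111775] 0.045283983079166944 [-0.32833281  0.36599933 -0.28121753]
scene -40 8 [ -9. -35.] [  6. -32.]
scene -36 12 [-11. -35.] [ 11. -30.]
scene -32 7 [-17. -33.] [  4. -26.]
scene -28 4 [-16. -29.] [ 14. -24.]
scene -24 5 [-17. -25.] [  7. -22.]
scene -20 1 [-13. -23.] [-13. -23.]
top -40 4 [-12.   2.] [7. 5.]
top -36 31 [-17.  -1.] [12.  6.]
top -32 9 [-17.   1.] [7. 6.]
[[-0.0024, 0.0046, 0.1708], np.float64(-0.0013), 'rows', 2]
```

>>> arm_command:
  motion:
    - [[30,-0.001,0.0045,0.05,0,0,0],[30,-0.001,0.0045,0.1,0,0,0],[30,-0.001,0.0045,0.14,0,0,0],[30,-0.001,0.0045,0.155,0,0,0],[30,-0.001,0.0045,0.165,0,0,0],[30,-0.001,0.0045,0.175,0,0,0],[30,-0.001,0.0045,0.18,0,0,0],[30,-0.001,0.0045,0.185,0,0,0],[30,-0.001,0.0045,0.185,0,0,0],[30,-0.001,0.0045,0.185,0,0,0]]

```text
t: 13.05
position: [0.5444, 0.0964, 0.006]
tcp_rot: [[-0.053, -0.999, 0.001], [-0.999, 0.053, 0.0], [-0.0, -0.001, -1.0]]
ft_force: [-0.6, -0.5, -0.3]
grip_width: 0.0452
grasp_force: 30.0
```

>>> arm_command:
  motion:
    - [[30,0,0,0.004,0,0,0],[30,0,0,0.008,0,0,0],[30,0,0,0.012,0,0,0],[30,0,0,0.012,0,0,0]]

```text
t: 13.45
position: [0.5444, 0.0964, 0.0025]
tcp_rot: [[-0.053, -0.999, 0.001], [-0.999, 0.053, 0.0], [-0.0, -0.001, -1.0]]
ft_force: [-1.8, 0.6, 3.6]
grip_width: 0.0453
grasp_force: 30.0
```

>>> arm_command:
  motion:
    - [[60,0,0,0,0,0,0],[60,0,0,0,0,0,0],[60,0,0,0,0,0,0],[60,0,0,0,0,0,0],[0,0,0,-0.04,0,0,0],[0,0,0,-0.08,0,0,0],[0,0,0,-0.08,0,0,0],[0,0,0,-0.08,0,0,0],[0,0,0,-0.08,0,0,0],[0,0,0,-0.08,0,0,0],[0,0,0,-0.08,0,0,0],[0,0,0,-0.08,0,0,0],[0,0,0,-0.08,0,0,0],[0,0,0,-0.08,0,0,0]]

```text
t: 14.85
position: [0.5442, 0.0963, 0.0261]
tcp_rot: [[-0.053, -0.999, -0.0], [-0.999, 0.053, -0.0], [0.0, 0.0, -1.0]]
ft_force: [0.3, 0.8, -1.0]
grip_width: 0.0007
grasp_force: 0.0
```

Run:
```python
from h import *
s=get_state();print(s["t"],s["position"],s["grip_width"],s["grasp_force"],s["ft_force"]);look(s,("scene",),-60,0)
f=grab_frame("scene");cv2.imwrite("pics/w1.png",cv2.resize(f["image"][220:310,260:410],(800,480),interpolation=cv2.INTER_CUBIC))
```

```text
14.85 [0.54415675 0.09631215 0.02605804] 0.0007088191126776041 0.0 [ 0.32775145  0.80943751 -1.03752257]
scene -16 7 [-17. -25.] [  3. -15.]
scene -12 60 [-18. -27.] [ 16. -10.]
scene -8 58 [-28. -32.] [26. -1.]
scene -4 70 [-30. -31.] [29. -2.]
```

View pics/w1.png

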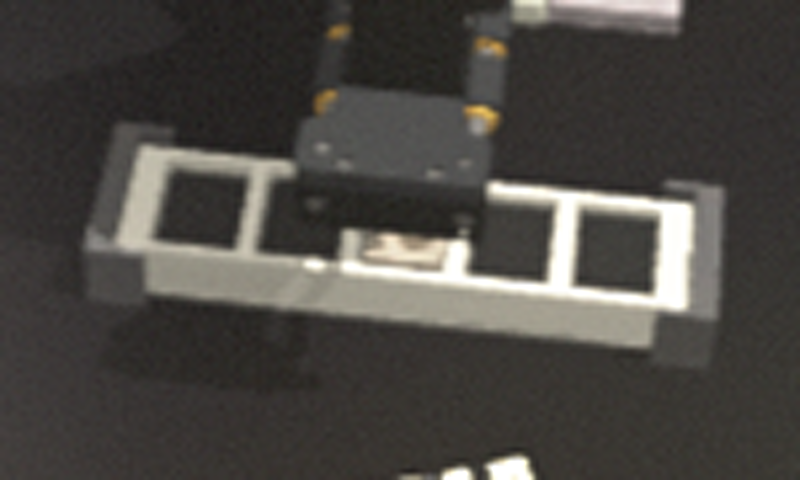

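The slab sits in the middle well, crop about (405,248). Next I'll press it down with closed fingers.

>>> arm_command:
  motion:
    - [[0,0,0,0.03,0,0,0],[0,0,0,0.05,0,0,0],[0,0,0,0.06,0,0,0],[0,0,0,0.07,0,0,0],[0,0,0,0.08,0,0,0],[0,0,0,0.085,0,0,0],[0,0,0,0.09,0,0,0],[0,0,0,0.09,0,0,0],[0,0,0,0.09,0,0,0]]

```text
t: 15.85
position: [0.5434, 0.096, 0.001]
tcp_rot: [[-0.053, -0.999, -0.001], [-0.999, 0.053, -0.001], [0.001, 0.001, -1.0]]
ft_force: [-5.4, -0.0, 14.7]
grip_width: 0.0005
grasp_force: 7.3
```

>>> arm_command:
  motion:
    - [[0,0,0,0.004,0,0,0],[0,0,0,0.008,0,0,0],[0,0,0,0.012,0,0,0],[0,0,0,0.012,0,0,0]]

```text
t: 16.25
position: [0.5435, 0.096, 0.0008]
tcp_rot: [[-0.051, -0.999, -0.001], [-0.999, 0.051, -0.002], [0.002, 0.001, -1.0]]
ft_force: [-13.3, 0.4, 35.3]
grip_width: 0.0004
grasp_force: 17.6
```

Firm stop at reported z = 0.9 mm, where the tip is at 30 mm. That puts the fingertip at reported z + 29 mm. Next is slab B.

>>> arm_command:
  motion:
    - [[70,0,0,-0.1,0,0,0],[70,0,0,-0.2,0,0,0],[70,0,0,-0.22,0,0,0],[70,0,0,-0.22,0,0,0]]

```text
t: 16.65
position: [0.5449, 0.0967, 0.0626]
tcp_rot: [[-0.054, -0.999, 0.003], [-0.999, 0.054, 0.001], [-0.002, -0.002, -1.0]]
ft_force: [-0.7, 1.7, -0.1]
grip_width: 0.0244
grasp_force: 0.0
```

Run:
```python
from h import *
f=grab_frame("scene");G=pts(f);g=grab_frame("top");P=pts(g)
print(rect(G,(175,222,212,262),.008,.03),rect(G,(135,222,174,262),.008,.03)); print(rect(P,(425,240,457,276),.008,.022),rect(P,(462,238,494,274),.008,.022))
plan(494.8,-261.6,40,7.2)
```

```text
{'c': [494.9, -260.1], 'mean': [495.7, -259.7], 'size': [49.7, 32.7], 'long_ang': 8.1, 'z': 13.6, 'n': 189} {'c': [499.2, -355.9], 'mean': [501.0, -354.4], 'size': [51.6, 34.9], 'long_ang': -4.5, 'z': 13.6, 'n': 199}
{'c': [492.3, -263.9], 'mean': [493.0, -262.9], 'size': [49.0, 35.2], 'long_ang': 8.1, 'z': 14.9, 'n': 293} {'c': [498.1, -357.2], 'mean': [497.8, -356.5], 'size': [46.8, 36.7], 'long_ang': -5.7, 'z': 14.8, 'n': 302}
[[0.5996, 0.0485, 0.0345], np.float64(-0.1143), 'rows', 4]
[[0.5928, 0.1021, 0.0346], np.float64(-0.1143), 'rows', 4]
```

>>> arm_command:
  motion:
    - [[70,0.6,0.048,0.034,0,0,-0.114],[70,0.6,0.048,0.034,0,0,-0.114],[70,0.6,0.048,0.034,0,0,-0.114],[70,0.6,0.048,0.034,0,0,-0.114],[70,0.6,0.048,0.034,0,0,-0.114]]

```text
t: 17.25
position: [0.5175, -0.0859, 0.0491]
tcp_rot: [[0.031, -1.0, -0.005], [-1.0, -0.031, -0.0], [0.0, 0.005, -1.0]]
ft_force: [0.2, 0.6, 0.7]
grip_width: 0.0678
grasp_force: 0.0
```

>>> arm_command:
  motion:
    - [[70,0.593,0.102,0.034,0,0,-0.114],[70,0.593,0.102,0.034,0,0,-0.114],[70,0.593,0.102,0.034,0,0,-0.114],[70,0.593,0.102,0.034,0,0,-0.114],[70,0.593,0.102,0.034,0,0,-0.114],[70,0.593,0.102,0.034,0,0,-0.114],[70,0.593,0.102,0.034,0,0,-0.114]]

```text
t: 17.95
position: [0.4959, -0.2604, 0.0404]
tcp_rot: [[0.126, -0.992, -0.001], [-0.992, -0.126, 0.0], [-0.001, 0.001, -1.0]]
ft_force: [-1.1, -0.4, -0.3]
grip_width: 0.07
grasp_force: 0.0
```

Run:
```python
from h import *
s=get_state();print(s["position"],s["grip_width"]);plan(494.8,-261.6,-22.5,7.4)
```

```text
[ 0.49592471 -0.26042089  0.04042402] 0.0699778263051455
[[0.0036, 0.0039, 0.2097], np.float64(-0.003), 'rows', 2]
```

>>> arm_command:
  motion:
    - [[70,0.002,0.002,0.1,0,0,0],[70,0.002,0.002,0.16,0,0,0],[70,0.002,0.002,0.19,0,0,0],[70,0.002,0.002,0.2,0,0,0],[70,0.002,0.002,0.208,0,0,0],[70,0.002,0.002,0.208,0,0,0],[30,0.002,0.002,0.208,0,0,0],[30,0.002,0.002,0.208,0,0,0],[30,0.002,0.002,0.208,0,0,0],[30,0.002,0.002,0.208,0,0,0],[30,0.002,0.002,0.208,0,0,0],[30,0.002,0.002,0.208,0,0,0],[30,0.002,0.002,0.208,0,0,0]]

```text
t: 19.25
position: [0.4954, -0.2623, -0.021]
tcp_rot: [[0.125, -0.992, -0.0], [-0.992, -0.125, -0.0], [0.0, 0.0, -1.0]]
ft_force: [-1.3, 0.1, 2.7]
grip_width: 0.046
grasp_force: 30.0
```

>>> arm_command:
  motion:
    - [[30,0,0,-0.03,0,0,0],[30,0,0,-0.1,0,0,0],[30,0,0,-0.2,0,0,0],[30,0,0,-0.3,0,0,0],[30,0,0,-0.3,0,0,0],[30,0,0,-0.3,0,0,0]]

```text
t: 19.85
position: [0.4958, -0.2621, 0.0696]
tcp_rot: [[0.125, -0.992, 0.002], [-0.992, -0.125, 0.0], [0.0, -0.002, -1.0]]
ft_force: [-0.2, -0.0, -1.0]
grip_width: 0.0454
grasp_force: 30.0
```

Run:
```python
from h import *
s=get_state();print(s["position"],s["grip_width"]);look(s,("scene","top"),-48,0);a=np.radians(-3.1)
for k in(-46,46): print(k,544.3-k*np.sin(a),96.2+k*np.cos(a))
plan(544.3-46*np.sin(a),96.2+46*np.cos(a),45,-3.1)
```

```text
[ 0.49582454 -0.26206647  0.06955527] 0.045400525437547294
scene -48 8 [-12. -36.] [  9. -32.]
scene -44 10 [-13. -37.] [  7. -30.]
scene -40 20 [-18. -37.] [ 8. 16.]
scene -36 32 [-18. -34.] [13. 18.]
scene -32 20 [-18. -32.] [14. 15.]
scene -28 10 [-18. -23.] [14.  6.]
scene -24 5 [-18. -25.] [-11.  20.]
top -44 1 [-10. -29.] [-10. -29.]
top -40 41 [-17. -23.] [ 6. 17.]
top -36 79 [-17. -30.] [ 7. 20.]
top -32 17 [-17. -26.] [ 5. 22.]
top -28 12 [-17. -19.] [-15.  22.]
top -24 2 [-16.   5.] [-15.  16.]
-46 541.8123746027003 50.26731316499426
46 546.7876253972996 142.13268683500576
[[-0.6571, -0.1705, 0.0384], np.float64(0.1142), 'rows', 5]
[[-0.6697, -0.111, 0.0386], np.float64(0.1142), 'rows', 5]
```

>>> arm_command:
  motion:
    - [[30,-0.16,-0.04,0.01,0,0,0.03],[30,-0.32,-0.08,0.02,0,0,0.06],[30,-0.48,-0.12,0.03,0,0,0.09],[30,-0.657,-0.17,0.038,0,0,0.114],[30,-0.657,-0.17,0.038,0,0,0.114],[30,-0.657,-0.17,0.038,0,0,0.114]]

```text
t: 20.55
position: [0.5207, -0.0589, 0.0561]
tcp_rot: [[0.039, -0.999, -0.003], [-0.999, -0.039, -0.0], [0.0, 0.003, -1.0]]
ft_force: [0.3, -0.2, -0.4]
grip_width: 0.045
grasp_force: 30.0
```

>>> arm_command:
  motion:
    - [[30,-0.16,-0.027,0.01,0,0,0.03],[30,-0.32,-0.054,0.02,0,0,0.06],[30,-0.48,-0.08,0.03,0,0,0.09],[30,-0.6,-0.1,0.038,0,0,0.114],[30,-0.669,-0.111,0.038,0,0,0.114],[30,-0.669,-0.111,0.038,0,0,0.114],[30,-0.669,-0.111,0.038,0,0,0.114],[30,-0.669,-0.111,0.038,0,0,0.114]]

```text
t: 21.35
position: [0.547, 0.1396, 0.0455]
tcp_rot: [[-0.056, -0.998, -0.001], [-0.998, 0.056, -0.001], [0.001, 0.001, -1.0]]
ft_force: [0.6, -1.1, -0.3]
grip_width: 0.0455
grasp_force: 30.0
```

Run:
```python
from h import *
s=get_state();print(s["position"],s["grip_width"]);look(s,("scene","top"),-48,0)
plan(546.8,141.8,5,-3.1)
```

```text
[0.54699841 0.13959613 0.04549221] 0.04545258709352537
scene -40 2 [ -1. -34.] [  4. -33.]
scene -36 15 [-10. -36.] [ 11. -31.]
scene -32 4 [-10. -34.] [ -3. -30.]
scene -28 3 [-16. -26.] [ 13. -24.]
scene -24 4 [-16. -25.] [ 15. -23.]
top -40 16 [-15.   1.] [7. 7.]
top -36 20 [-17. -20.] [17.  6.]
top -32 3 [ -9. -14.] [17.  3.]
top -28 2 [17. -8.] [17. -6.]
top -24 1 [16. -5.] [16. -5.]
[[-0.0064, 0.0017, 0.1361], np.float64(-0.002), 'rows', 1]
```

>>> arm_command:
  motion:
    - [[30,-0.005,0.002,0.05,0,0,0],[30,-0.005,0.002,0.085,0,0,0],[30,-0.005,0.002,0.1,0,0,0],[30,-0.005,0.002,0.11,0,0,0],[30,-0.005,0.002,0.12,0,0,0],[30,-0.005,0.002,0.13,0,0,0],[30,-0.005,0.002,0.135,0,0,0],[30,-0.005,0.002,0.135,0,0,0],[30,-0.005,0.002,0.135,0,0,0]]

```text
t: 22.35
position: [0.5475, 0.1431, 0.0083]
tcp_rot: [[-0.052, -0.999, 0.002], [-0.999, 0.052, -0.0], [-0.0, -0.002, -1.0]]
ft_force: [-4.9, -1.8, 13.7]
grip_width: 0.0458
grasp_force: 30.0
```

>>> arm_command:
  motion:
    - [[30,0,0,0.004,0,0,0],[30,0,0,0.008,0,0,0],[30,0,0,0.012,0,0,0],[30,0,0,0.012,0,0,0]]

```text
t: 22.75
position: [0.547, 0.1432, 0.0055]
tcp_rot: [[-0.052, -0.999, 0.001], [-0.999, 0.052, -0.0], [-0.0, -0.001, -1.0]]
ft_force: [-8.4, -0.7, 17.6]
grip_width: 0.0455
grasp_force: 30.5
```

>>> arm_command:
  motion:
    - [[30,0,0,-0.03,0,0,0],[30,0,0,-0.08,0,0,0],[30,0,0,-0.12,0,0,0],[30,0,0,-0.12,0,0,0],[30,0,0,-0.12,0,0,0],[30,0,0,-0.12,0,0,0]]

```text
t: 23.35
position: [0.5464, 0.1428, 0.0371]
tcp_rot: [[-0.054, -0.999, -0.001], [-0.999, 0.054, -0.001], [0.001, 0.001, -1.0]]
ft_force: [-0.6, -0.3, -0.8]
grip_width: 0.0455
grasp_force: 29.9
```

Run:
```python
from h import *
s=get_state();print(s["position"],s["grip_width"],s["grasp_force"],s["ft_force"]);look(s,("scene","top"),-48,0)
o=[]
for n in("scene","top"):
    c=grab_frame(n)
    u,v=cv2.projectPoints((np.array(s["position"])+[0,0,.02])[None],np.array(c["rvec"],float),np.array(c["tvec"],float),c["camera_matrix"],c["dist_coeffs"])[0].ravel().astype(int); o.append(c["image"][v-35:v+40,u-45:u+45])
cv2.imwrite("pics/w2.png",cv2.resize(np.hstack(o),(800,333),interpolation=cv2.INTER_CUBIC))
```

```text
[0.54638474 0.1427674  0.03710918] 0.04549333847567883 29.935698721287736 [-0.55419844 -0.34236166 -0.79095972]
scene -40 3 [ -9. -36.] [  9. -34.]
scene -36 7 [ -7. -35.] [ 11. -32.]
scene -32 9 [ -9. -34.] [  9. -30.]
scene -28 3 [-13. -26.] [ 16. -24.]
scene -24 1 [ 14. -23.] [ 14. -23.]
top -44 4 [-12.   5.] [3. 5.]
top -40 18 [-15.   1.] [5. 7.]
top -36 12 [-15. -20.] [17.  6.]
top -32 2 [ 17. -19.] [ 17. -15.]
top -28 2 [ 17. -11.] [17. -8.]
top -24 1 [17. -7.] [17. -7.]
```

View pics/w2.png

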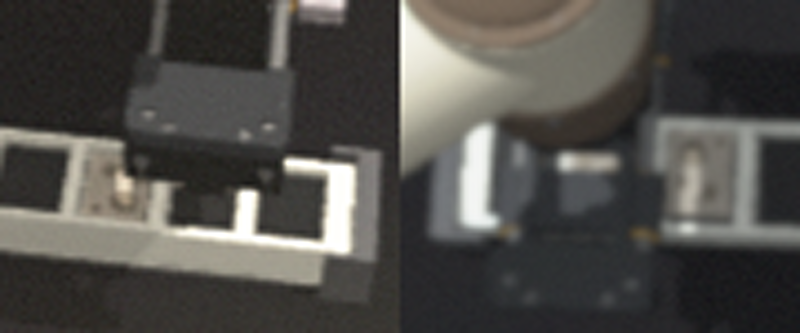

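Slab 1 is flush in the middle well (scene crop about (112,190)). Slab 2 met the rim of well 3, so I'll raise it and measure how it sits in the grip.

>>> arm_command:
  motion:
    - [[30,0,0,-0.1,0,0,0],[30,0,0,-0.25,0,0,0],[30,0,0,-0.3,0,0,0],[30,0,0,-0.3,0,0,0],[30,0,0,-0.3,0,0,0],[30,0,0,-0.3,0,0,0]]

```text
t: 24.15
position: [0.5457, 0.1425, 0.126]
tcp_rot: [[-0.054, -0.999, -0.003], [-0.999, 0.054, -0.001], [0.002, 0.003, -1.0]]
ft_force: [0.0, -0.1, -1.2]
grip_width: 0.0451
grasp_force: 29.9
```

Run:
```python
from h import *
s=get_state();p=np.array(s["position"]);R=np.array(s["tcp_rot"]);print(p,np.degrees(np.arctan2(R[1,1],R[0,1])),s["grip_width"])
o=[]
for n in("scene","top"):
    f=grab_frame(n);P=pts(f);q=(P-p)@R*1000
    pr=lambda X:cv2.projectPoints(np.array([p+R@np.array(x)/1000 for x in X]),np.array(f["rvec"],float),np.array(f["tvec"],float),f["camera_matrix"],f["dist_coeffs"])[0].reshape(-1,2)
    m=(abs(q[...,0])<24)&(abs(q[...,1])<27)&(q[...,2]<-12)&(q[...,2]>-40)
    im=f["image"]; print(n,m.sum())
    for a in range(-27,27,6):
        w=q[m&(q[...,1]>=a)&(q[...,1]<a+6)]
        if len(w)>3: print(a,len(w),np.percentile(w[:,0],[0,5,95,100]).round(1),"z",np.percentile(w[:,2],[5,50,95]).round(1))
    c=pr([[0,0,-30]])[0].astype(int); k=np.array([[-17,-23,-26],[17,-23,-26],[17,23,-26],[-17,23,-26]],float)
    cr=cv2.resize(im[c[1]-40:c[1]+40,c[0]-40:c[0]+40],(400,400),interpolation=cv2.INTER_CUBIC)
    pp=((pr(k)-(c-40)+.5)*5).astype(int); cv2.polylines(cr,[pp],True,(0,0,255),1); o.append(cr)
    if n=="scene":
        b=(270,238,402,296)
cv2.imwrite("pics/w3.png",np.hstack(o))
```

```text
[0.54568852 0.14250799 0.12597674] 176.9168231277714 0.045064378316701514
scene 20
-27 20 [-16.4 -16.2  16.   16.2] z [-34.6 -29.4 -24. ]
top 53
-3 25 [-16.  -15.1  14.4  16.9] z [-39.4 -36.  -33.9]
3 18 [-15.9 -15.5   3.3   5.1] z [-39.2 -36.4 -33.7]
```

View pics/w3.png

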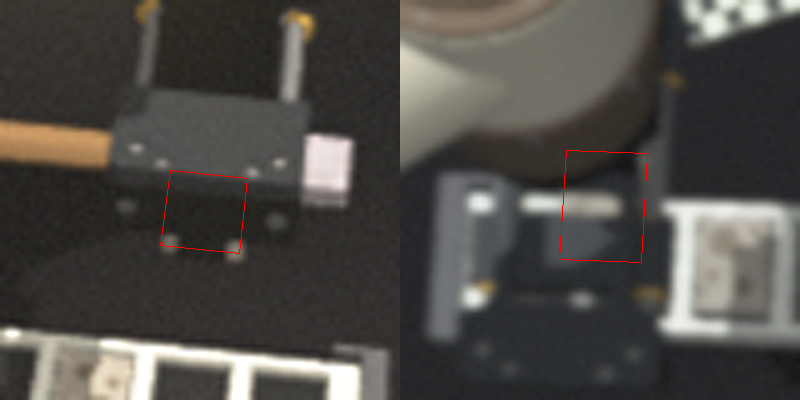

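Run:
```python
from h import *
from scipy.ndimage import map_coordinates
a=np.radians(-3.1);ex=np.array([np.cos(a),np.sin(a)]);ey=np.array([-np.sin(a),np.cos(a)]);c0=np.array([544.3,96.2])
for n in("scene","top"):
    f=grab_frame(n);im=f["image"].mean(2)
    def samp(X,Y):
        Q=c0+np.outer(X,ex)+np.outer(Y,ey); W=np.c_[Q,np.full(len(Q),30.)]/1000
        uv=cv2.projectPoints(W,np.array(f["rvec"],float),np.array(f["tvec"],float),f["camera_matrix"],f["dist_coeffs"])[0].reshape(-1,2)
        return map_coordinates(im,[uv[:,1],uv[:,0]],order=1)
    Y=np.arange(-140,141,1.)
    pro=np.mean([samp(np.full(len(Y),x),Y) for x in(-12,-6,0,6,12)],0)
    print(n,"y-profile every 2mm");print(pro[::2].round().astype(int).tolist())
    X=np.arange(-45,46,1.)
    for k in(-92,-46,46,92):
        px=np.mean([samp(X,np.full(len(X),k+d)) for d in(-8,0,8)],0); print(k,px[::2].round().astype(int).tolist())
```

```text
scene y-profile every 2mm
[48, 61, 76, 84, 84, 83, 83, 98, 140, 174, 187, 188, 188, 187, 178, 147, 103, 68, 51, 48, 48, 49, 49, 49, 49, 48, 48, 48, 49, 48, 48, 46, 46, 58, 106, 159, 184, 177, 144, 97, 61, 48, 47, 48, 47, 47, 51, 55, 58, 57, 54, 49, 48, 48, 47, 49, 72, 131, 173, 186, 175, 150, 131, 133, 135, 139, 141, 139, 133, 129, 144, 173, 189, 191, 187, 183, 192, 204, 209, 200, 220, 247, 254, 252, 225, 145, 83, 63, 63, 63, 64, 63, 63, 63, 64, 63, 64, 64, 64, 63, 62, 69, 120, 210, 250, 254, 253, 226, 146, 81, 62, 63, 64, 63, 63, 64, 64, 64, 63, 63, 63, 63, 64, 62, 72, 117, 196, 249, 254, 254, 254, 252, 232, 180, 137, 128, 128, 129, 127, 113, 76]
-92 [38, 38, 39, 38, 36, 41, 62, 108, 157, 169, 161, 150, 132, 103, 73, 56, 50, 49, 48, 47, 48, 48, 47, 48, 50, 49, 49, 50, 50, 50, 50, 48, 47, 54, 80, 131, 169, 171, 159, 149, 146, 144, 142, 142, 142, 143]
-46 [37, 37, 37, 36, 35, 41, 66, 118, 174, 184, 171, 150, 120, 87, 64, 52, 49, 51, 52, 52, 53, 52, 53, 53, 52, 51, 49, 48, 48, 48, 48, 48, 47, 52, 76, 125, 167, 167, 155, 146, 143, 142, 141, 141, 140, 140]
46 [49, 50, 50, 49, 47, 59, 101
[... 1101 characters left out ...]
, 35, 36, 36, 36, 35, 35, 35, 35, 35, 35, 36, 36, 35, 35, 38, 50, 73, 102, 126, 131, 112, 79, 48, 30, 28, 26, 27, 26, 25]
-46 [27, 27, 28, 38, 57, 82, 110, 139, 157, 144, 110, 73, 51, 44, 44, 44, 44, 44, 43, 43, 42, 42, 42, 39, 37, 35, 35, 35, 35, 35, 36, 38, 47, 69, 101, 125, 131, 116, 84, 51, 37, 34, 32, 32, 32, 31]
46 [53, 55, 54, 50, 47, 46, 46, 45, 46, 47, 47, 49, 53, 56, 60, 62, 60, 54, 47, 45, 45, 45, 44, 44, 44, 45, 45, 45, 46, 46, 46, 46, 47, 54, 66, 77, 82, 80, 74, 66, 60, 58, 57, 56, 54, 52]
92 [47, 46, 46, 46, 47, 46, 46, 46, 46, 46, 46, 47, 50, 53, 52, 46, 41, 42, 44, 45, 46, 49, 52, 55, 56, 57, 58, 59, 60, 59, 60, 61, 66, 86, 124, 169, 186, 163, 118, 75, 46, 36, 38, 43, 46, 48]
```

Edge profiles put the holder about 1–2 mm nearer the robot in x than my first fit, and the slab touched the far rim. I'll retry with TCP x about 545.

>>> arm_command:
  motion:
    - [[30,0,0.003,0.1,0,0,0],[30,0,0.003,0.2,0,0,0],[30,0,0.003,0.3,0,0,0],[30,0,0.003,0.34,0,0,0],[30,0,0.003,0.34,0,0,0],[30,0,0.003,0.34,0,0,0],[30,0,0.003,0.34,0,0,0]]

```text
t: 25.05
position: [0.5473, 0.1437, 0.0275]
tcp_rot: [[-0.053, -0.999, 0.003], [-0.999, 0.053, 0.001], [-0.002, -0.003, -1.0]]
ft_force: [0.7, 0.2, -0.0]
grip_width: 0.0455
grasp_force: 29.9
```

Run:
```python
from h import *
s=get_state();print(s["position"],s["joint_velocities"].round(3) if hasattr(s["joint_velocities"],"round") else s["joint_velocities"]);plan(545,142.2,4,-3.1)
```

```text
[0.54730778 0.14373575 0.02747164] [-0.    -0.004 -0.005 -0.003  0.002  0.   ]
[[0.0056, 0.0076, 0.0782], np.float64(0.0013), 'rows', 1]
```

>>> arm_command:
  motion:
    - [[30,0.0045,0.0076,0,0,0,0],[30,0.0045,0.0076,0.02,0,0,0],[30,0.0045,0.0076,0.04,0,0,0],[30,0.0045,0.0076,0.05,0,0,0],[30,0.0045,0.0076,0.06,0,0,0],[30,0.0045,0.0076,0.067,0,0,0],[30,0.0045,0.0076,0.07,0,0,0],[30,0.0045,0.0076,0.07,0,0,0],[30,0.0045,0.0076,0.07,0,0,0]]

```text
t: 25.95
position: [0.5438, 0.1419, 0.0049]
tcp_rot: [[-0.053, -0.999, 0.0], [-0.999, 0.053, 0.0], [-0.0, -0.0, -1.0]]
ft_force: [0.5, -0.1, -1.2]
grip_width: 0.0456
grasp_force: 29.9
```

>>> arm_command:
  motion:
    - [[30,0,0,0.005,0,0,0],[30,0,0,0.01,0,0,0],[30,0,0,0.015,0,0,0],[30,0,0,0.015,0,0,0],[30,0,0,0.015,0,0,0]]

```text
t: 26.45
position: [0.544, 0.142, 0.0011]
tcp_rot: [[-0.053, -0.999, 0.001], [-0.999, 0.053, 0.0], [-0.0, -0.001, -1.0]]
ft_force: [-1.5, 0.5, 6.4]
grip_width: 0.0452
grasp_force: 32.4
```

>>> arm_command:
  motion:
    - [[60,0,0,0,0,0,0],[60,0,0,0,0,0,0],[60,0,0,0,0,0,0],[60,0,0,0,0,0,0],[0,0,0,-0.04,0,0,0],[0,0,0,-0.08,0,0,0],[0,0,0,-0.08,0,0,0],[0,0,0,-0.08,0,0,0],[0,0,0,-0.08,0,0,0],[0,0,0,-0.08,0,0,0],[0,0,0,-0.08,0,0,0],[0,0,0,-0.08,0,0,0],[0,0,0,-0.08,0,0,0],[0,0,0,-0.08,0,0,0]]

```text
t: 27.85
position: [0.5436, 0.1418, 0.0243]
tcp_rot: [[-0.053, -0.999, -0.0], [-0.999, 0.053, -0.0], [0.0, 0.0, -1.0]]
ft_force: [-0.8, -0.7, 0.3]
grip_width: 0.0009
grasp_force: 0.0
```

>>> arm_command:
  motion:
    - [[0,0,0,0.03,0,0,0],[0,0,0,0.05,0,0,0],[0,0,0,0.06,0,0,0],[0,0,0,0.07,0,0,0],[0,0,0,0.075,0,0,0],[0,0,0,0.08,0,0,0],[0,0,0,0.085,0,0,0],[0,0,0,0.09,0,0,0],[0,0,0,0.09,0,0,0]]

```text
t: 28.75
position: [0.5433, 0.1416, 0.0009]
tcp_rot: [[-0.052, -0.999, -0.0], [-0.999, 0.052, -0.001], [0.001, 0.0, -1.0]]
ft_force: [-9.6, -0.8, 24.7]
grip_width: 0.0006
grasp_force: 12.2
```

Home at 0.9 mm again, with 25 N. Now slab C.

>>> arm_command:
  motion:
    - [[70,0,0,-0.1,0,0,0],[70,0,0,-0.2,0,0,0],[70,0,0,-0.22,0,0,0],[70,0,0,-0.22,0,0,0]]

```text
t: 29.15
position: [0.5445, 0.1424, 0.0643]
tcp_rot: [[-0.054, -0.999, 0.003], [-0.999, 0.054, 0.002], [-0.002, -0.003, -1.0]]
ft_force: [0.3, -0.9, -0.6]
grip_width: 0.0247
grasp_force: 0.0
```

Run:
```python
from h import *
f=grab_frame("scene");G=pts(f);g=grab_frame("top");P=pts(g)
print(rect(G,(135,222,174,262),.008,.03),rect(P,(462,238,494,274),.008,.022))
plan(498.8,-356.4,40,-4.5)
```

```text
{'c': [500.0, -356.3], 'mean': [500.8, -354.8], 'size': [51.4, 35.9], 'long_ang': -5.9, 'z': 13.4, 'n': 198} {'c': [498.3, -357.3], 'mean': [497.8, -356.6], 'size': [46.3, 36.1], 'long_ang': -4.6, 'z': 15.2, 'n': 295}
[[0.8327, 0.0286, 0.0375], np.float64(0.0156), 'rows', 6]
[[0.833, 0.0184, 0.0374], np.float64(0.0156), 'rows', 6]
```

>>> arm_command:
  motion:
    - [[70,0.833,0.028,0.037,0,0,0.016],[70,0.833,0.028,0.037,0,0,0.016],[70,0.833,0.028,0.037,0,0,0.016],[70,0.833,0.028,0.037,0,0,0.016],[70,0.833,0.028,0.037,0,0,0.016],[70,0.833,0.028,0.037,0,0,0.016],[70,0.833,0.028,0.037,0,0,0.016]]

```text
t: 29.95
position: [0.5207, -0.1085, 0.0506]
tcp_rot: [[-0.069, -0.998, -0.003], [-0.998, 0.069, -0.0], [0.0, 0.003, -1.0]]
ft_force: [0.2, -0.1, 0.0]
grip_width: 0.0699
grasp_force: 0.0
```

>>> arm_command:
  motion:
    - [[70,0.833,0.018,0.037,0,0,0.016],[70,0.833,0.018,0.037,0,0,0.016],[70,0.833,0.018,0.037,0,0,0.016],[70,0.833,0.018,0.037,0,0,0.016],[70,0.833,0.018,0.037,0,0,0.016],[70,0.833,0.018,0.037,0,0,0.016],[70,0.833,0.018,0.037,0,0,0.016],[70,0.833,0.018,0.037,0,0,0.016]]

```text
t: 30.75
position: [0.5004, -0.3545, 0.0405]
tcp_rot: [[-0.076, -0.997, -0.001], [-0.997, 0.076, 0.001], [-0.001, 0.001, -1.0]]
ft_force: [-0.5, -0.1, -0.1]
grip_width: 0.0699
grasp_force: 0.0
```

Run:
```python
from h import *
s=get_state();print(s["position"],s["grip_width"]);plan(498.8,-356.4,-22.5,-4.8)
```

```text
[ 0.50039233 -0.35453182  0.04050246] 0.06991492059942393
[[0.0067, 0.0046, 0.21], np.float64(0.0093), 'rows', 2]
```

>>> arm_command:
  motion:
    - [[70,0.004,0.003,0.1,0,0,0],[70,0.004,0.003,0.16,0,0,0],[70,0.004,0.003,0.19,0,0,0],[70,0.004,0.003,0.2,0,0,0],[70,0.004,0.003,0.208,0,0,0],[70,0.004,0.003,0.208,0,0,0],[30,0.004,0.003,0.208,0,0,0],[30,0.004,0.003,0.208,0,0,0],[30,0.004,0.003,0.208,0,0,0],[30,0.004,0.003,0.208,0,0,0],[30,0.004,0.003,0.208,0,0,0],[30,0.004,0.003,0.208,0,0,0],[30,0.004,0.003,0.208,0,0,0]]

```text
t: 32.05
position: [0.499, -0.3575, -0.021]
tcp_rot: [[-0.079, -0.997, -0.0], [-0.997, 0.079, -0.0], [0.0, 0.0, -1.0]]
ft_force: [-0.9, -0.0, 2.3]
grip_width: 0.0452
grasp_force: 30.0
```

>>> arm_command:
  motion:
    - [[30,0,0,-0.03,0,0,0],[30,0,0,-0.1,0,0,0],[30,0,0,-0.2,0,0,0],[30,0,0,-0.3,0,0,0],[30,0,0,-0.3,0,0,0],[30,0,0,-0.3,0,0,0]]

```text
t: 32.65
position: [0.4995, -0.3573, 0.0698]
tcp_rot: [[-0.079, -0.997, 0.002], [-0.997, 0.079, -0.0], [0.0, -0.002, -1.0]]
ft_force: [-0.0, 0.3, -0.9]
grip_width: 0.045
grasp_force: 30.0
```

Run:
```python
from h import *
s=get_state();print(s["position"],s["grip_width"]);look(s,("scene","top"),-48,0)
plan(540,50.1,50,-3.1)
```

```text
[ 0.49946477 -0.35729345  0.06977721] 0.04504078469349657
scene -48 20 [-14. -35.] [-1. 29.]
scene -44 14 [-14. -32.] [ 3. 26.]
scene -40 31 [-21. -33.] [ 6. 27.]
scene -36 118 [-22. -33.] [10. 28.]
scene -32 45 [-22. -32.] [12. 29.]
scene -28 18 [-24. -25.] [-10.  29.]
scene -24 12 [-21. -24.] [-9. 12.]
top -48 1 [  5. -24.] [  5. -24.]
top -40 3 [  9. -23.] [ 12. -10.]
top -36 6 [ 10. -22.] [13. -6.]
top -32 1 [ 13. -18.] [ 13. -18.]
[[-0.6816, -0.0159, 0.0304], np.float64(-0.0158), 'rows', 5]
[[-0.6814, -0.0244, 0.0304], np.float64(-0.0158), 'rows', 5]
```

>>> arm_command:
  motion:
    - [[30,-0.16,-0.004,0.01,0,0,0],[30,-0.32,-0.008,0.02,0,0,0],[30,-0.48,-0.012,0.03,0,0,-0.01],[30,-0.64,-0.016,0.03,0,0,-0.016],[30,-0.68,-0.016,0.03,0,0,-0.016],[30,-0.68,-0.016,0.03,0,0,-0.016]]

```text
t: 33.35
position: [0.5194, -0.1525, 0.0588]
tcp_rot: [[-0.063, -0.998, -0.002], [-0.998, 0.063, 0.0], [0.0, 0.002, -1.0]]
ft_force: [-0.0, -0.4, -0.6]
grip_width: 0.0456
grasp_force: 30.0
```

>>> arm_command:
  motion:
    - [[30,-0.16,-0.006,0.0,0,0,0],[30,-0.32,-0.012,0.01,0,0,0],[30,-0.48,-0.018,0.01,0,0,-0.01],[30,-0.62,-0.024,0.01,0,0,-0.016],[30,-0.67,-0.024,0.01,0,0,-0.016],[30,-0.67,-0.024,0.01,0,0,-0.016],[30,-0.67,-0.024,0.01,0,0,-0.016],[30,-0.67,-0.024,0.01,0,0,-0.016]]

```text
t: 34.15
position: [0.5399, 0.0439, 0.0564]
tcp_rot: [[-0.056, -0.998, -0.001], [-0.998, 0.056, -0.0], [0.0, 0.001, -1.0]]
ft_force: [0.3, -0.7, -0.7]
grip_width: 0.0451
grasp_force: 30.0
```

Run:
```python
from h import *
s=get_state();print(s["position"],s["grip_width"]);look(s,("scene","top"),-44,0)
plan(540,46.6,25,-3.1)
```

```text
[0.53991835 0.04394038 0.05640896] 0.04510180836227761
scene -40 8 [-11. -36.] [  9. -32.]
scene -36 10 [-11. -35.] [  9. -31.]
scene -32 9 [-17. -34.] [  5. -26.]
scene -28 3 [-17. -25.] [ 16. -23.]
scene -24 3 [-12. -25.] [ 14. -23.]
top -44 2 [-9.  3.] [6. 8.]
top -40 17 [-13.   1.] [15.  7.]
top -36 27 [-16.   0.] [15.  7.]
top -32 1 [13.  1.] [13.  1.]
[[-0.0082, 0.0007, 0.1054], np.float64(-0.0022), 'rows', 1]
```

>>> arm_command:
  motion:
    - [[30,-0.016,0,0.05,0,0,0],[30,-0.016,0,0.09,0,0,0],[30,-0.016,0,0.1,0,0,0],[30,-0.016,0,0.1,0,0,0],[30,-0.016,0,0.1,0,0,0],[30,-0.016,0,0.1,0,0,0]]

```text
t: 34.85
position: [0.541, 0.0505, 0.0273]
tcp_rot: [[-0.053, -0.999, 0.001], [-0.999, 0.053, 0.0], [-0.0, -0.001, -1.0]]
ft_force: [-0.0, 0.5, -0.3]
grip_width: 0.0454
grasp_force: 30.0
```

Run:
```python
from h import *
s=get_state();print(s["position"],s["grip_width"]);look(s,("scene","top"),-44,-16)
plan(540,49.6,4,-3.1)
```

```text
[0.54100463 0.0505348  0.02727154] 0.04540049830714742
scene -40 3 [ -7. -36.] [  2. -35.]
scene -36 7 [ -9. -35.] [ 10. -31.]
scene -32 7 [-11. -33.] [  7. -30.]
scene -24 5 [-17. -24.] [ 16. -22.]
top -40 24 [-16.   1.] [15.  7.]
top -36 20 [-16.   1.] [15.  8.]
top -32 1 [-5.  3.] [-5.  3.]
[[0.0036, 0.0029, 0.0775], np.float64(0.0009), 'rows', 1]
```

>>> arm_command:
  motion:
    - [[30,0.003,0.005,0,0,0,0],[30,0.003,0.005,0.02,0,0,0],[30,0.003,0.005,0.04,0,0,0],[30,0.003,0.005,0.05,0,0,0],[30,0.003,0.005,0.06,0,0,0],[30,0.003,0.005,0.067,0,0,0],[30,0.003,0.005,0.07,0,0,0],[30,0.003,0.005,0.07,0,0,0],[30,0.003,0.005,0.07,0,0,0]]

```text
t: 35.85
position: [0.5392, 0.0497, 0.0059]
tcp_rot: [[-0.053, -0.999, 0.0], [-0.999, 0.053, 0.0], [-0.0, -0.0, -1.0]]
ft_force: [-0.7, -0.2, -0.5]
grip_width: 0.0451
grasp_force: 30.0
```

>>> arm_command:
  motion:
    - [[30,0,0,0.005,0,0,0],[30,0,0,0.01,0,0,0],[30,0,0,0.015,0,0,0],[30,0,0,0.015,0,0,0],[30,0,0,0.015,0,0,0]]

```text
t: 36.35
position: [0.5394, 0.0498, 0.0015]
tcp_rot: [[-0.053, -0.999, 0.001], [-0.999, 0.053, 0.0], [-0.0, -0.001, -1.0]]
ft_force: [-0.5, -0.2, 4.7]
grip_width: 0.0454
grasp_force: 30.0
```

>>> arm_command:
  motion:
    - [[60,0,0,0,0,0,0],[60,0,0,0,0,0,0],[60,0,0,0,0,0,0],[60,0,0,0,0,0,0],[0,0,0,-0.04,0,0,0],[0,0,0,-0.08,0,0,0],[0,0,0,-0.08,0,0,0],[0,0,0,-0.08,0,0,0],[0,0,0,-0.08,0,0,0],[0,0,0,-0.08,0,0,0],[0,0,0,-0.08,0,0,0],[0,0,0,-0.08,0,0,0],[0,0,0,-0.08,0,0,0],[0,0,0,-0.08,0,0,0]]

```text
t: 37.75
position: [0.539, 0.0497, 0.0252]
tcp_rot: [[-0.053, -0.999, -0.0], [-0.999, 0.053, -0.0], [0.0, 0.0, -1.0]]
ft_force: [-0.1, -0.7, -0.4]
grip_width: 0.0006
grasp_force: 0.0
```

>>> arm_command:
  motion:
    - [[0,0,0,0.03,0,0,0],[0,0,0,0.05,0,0,0],[0,0,0,0.06,0,0,0],[0,0,0,0.07,0,0,0],[0,0,0,0.075,0,0,0],[0,0,0,0.08,0,0,0],[0,0,0,0.085,0,0,0],[0,0,0,0.09,0,0,0],[0,0,0,0.09,0,0,0]]

```text
t: 38.65
position: [0.5387, 0.0495, 0.0009]
tcp_rot: [[-0.052, -0.999, -0.0], [-0.999, 0.052, -0.001], [0.001, 0.0, -1.0]]
ft_force: [-9.5, 1.9, 20.9]
grip_width: 0.0002
grasp_force: 10.4
```

>>> arm_command:
  motion:
    - [[35,0,0,-0.1,0,0,0],[35,0,0,-0.25,0,0,0],[35,0,0,-0.4,0,0,0],[35,0,0,-0.4,0,0,0],[35,0,0,-0.4,0,0,0]]

```text
t: 39.15
position: [0.54, 0.0502, 0.1193]
tcp_rot: [[-0.054, -0.999, 0.004], [-0.999, 0.054, 0.002], [-0.002, -0.004, -1.0]]
ft_force: [-0.8, -0.2, -0.0]
grip_width: 0.0309
grasp_force: 0.0
```

Run:
```python
from h import *
s=get_state();print(s["position"],s["grip_width"])
f=grab_frame("scene");G=pts(f);g=grab_frame("top");P=pts(g)
print("plate",rect(P,(150,195,202,312),.003,.010),"grip",rect(P,(150,195,202,312),.014,.03));print("s plate",rect(G,(424,228,466,315),.003,.010),rect(G,(424,228,466,315),.014,.03))
print("bar",rect(P,(240,160,320,210),.004,.02),rect(G,(300,296,370,335),.004,.02))
a=np.radians(-3.1);c=np.array([543.,96.2]);ex=np.array([np.cos(a),np.sin(a)]);ey=np.array([-np.sin(a),np.cos(a)])
for k in(-46,0,46):
    Q=G.reshape(-1,3);d=Q[:,:2]*1000-c;x=d@ex;y=d@ey-k; m=(abs(x)<16)&(abs(y)<13)&np.isfinite(Q[:,2]); print(k,m.sum(),np.percentile(Q[m,2]*1000,[10,50,90]).round(1))
cv2.imwrite("pics/w4.png",cv2.resize(np.vstack([f["image"][225:310,250:480],g["image"][190:310,140:370]]),(690,615),interpolation=cv2.INTER_CUBIC)[:600])
```

```text
[0.53995336 0.05015599 0.1192993 ] 0.030860475748584155
plate {'c': [449.2, 368.5], 'mean': [435.8, 371.8], 'size': [114.6, 71.9], 'long_ang': -4.4, 'z': 6.4, 'n': 643} grip {'c': [485.5, 362.0], 'mean': [486.5, 363.5], 'size': [22.2, 10.0], 'long_ang': 60.7, 'z': 19.4, 'n': 19}
s plate {'c': [511.9, 361.0], 'mean': [525.3, 360.1], 'size': [257.7, 68.5], 'long_ang': -5.9, 'z': 5.2, 'n': 1266} {'c': [493.5, 361.5], 'mean': [494.8, 361.1], 'size': [22.7, 21.6], 'long_ang': 86.0, 'z': 18.6, 'n': 68}
bar {'c': [741.7, 148.0], 'mean': [741.7, 148.0], 'size': [2.7, 0.0], 'long_ang': 0.9, 'z': 4.6, 'n': 2} {'c': [674.6, 108.0], 'mean': [675.6, 107.9], 'size': [100.4, 23.8], 'long_ang': -72.5, 'z': 7.3, 'n': 364}
-46 255 [ 29.1 515.4 517. ]
0 610 [ 29.8 461.3 494.6]
46 561 [ 29.7 457.2 480.8]
```

View pics/w4.png

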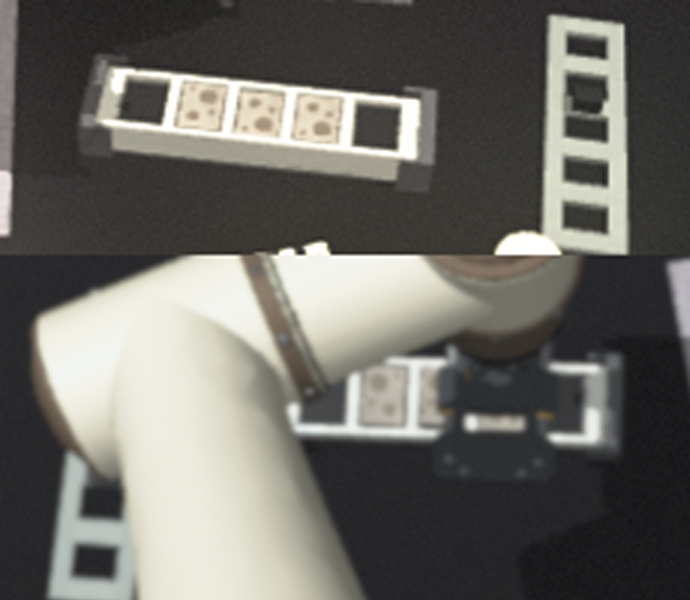

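All three slabs show flush in wells 1–3 (crop about (200,105), (258,113), (317,118)), and the empty end wells are at (145,98) and (377,125). The plate is still at crop (585,135). Next I'll fetch the plate by its block.

Run:
```python
from h import *
plan(492.5,360.3,30,-5.4)
```

```text
[[-0.5132, 0.1038, 0.145], np.float64(0.0257), 'rows', 4]
[[-0.511, 0.1141, 0.145], np.float64(0.0257), 'rows', 4]
```

>>> arm_command:
  motion:
    - [[40,-0.513,0.104,0.05,0,0,0.026],[40,-0.513,0.104,0.05,0,0,0.026],[40,-0.513,0.104,0.05,0,0,0.026],[40,-0.513,0.104,0.05,0,0,0.026],[40,-0.513,0.104,0.05,0,0,0.026]]

```text
t: 39.75
position: [0.515, 0.206, 0.1012]
tcp_rot: [[-0.071, -0.997, -0.003], [-0.997, 0.071, -0.002], [0.002, 0.003, -1.0]]
ft_force: [-0.3, -0.2, 0.3]
grip_width: 0.0398
grasp_force: 0.0
```

>>> arm_command:
  motion:
    - [[40,-0.511,0.114,0.1,0,0,0.026],[40,-0.511,0.114,0.1,0,0,0.026],[40,-0.511,0.114,0.15,0,0,0.026],[40,-0.511,0.114,0.2,0,0,0.026],[40,-0.511,0.114,0.24,0,0,0.026],[40,-0.511,0.114,0.24,0,0,0.026],[40,-0.511,0.114,0.24,0,0,0.026],[40,-0.511,0.114,0.24,0,0,0.026]]

```text
t: 40.55
position: [0.4943, 0.3595, 0.0324]
tcp_rot: [[-0.096, -0.995, 0.001], [-0.995, 0.096, 0.001], [-0.001, -0.001, -1.0]]
ft_force: [0.3, 0.3, 0.1]
grip_width: 0.0398
grasp_force: 0.0
```

Run:
```python
from h import *
s=get_state();print(s["t"],s["position"],s["grip_width"],s["joints"])
f=grab_frame("scene");G=pts(f);print("s plate",rect(G,(424,228,466,315),.003,.010));
g=grab_frame("top");P=pts(g);print("t plate",rect(P,(150,195,202,312),.003,.010))
plan(492.5,360.3,-20,-5.4)
```

```text
40.55 [0.49434485 0.35953612 0.03240891] 0.0397721967794345 [ 8.93480165e-01  5.14160634e-01 -2.25595306e-01  4.00823946e-04
 -8.29371830e-01 -9.89757022e-01]
s plate {'c': [515.5, 360.9], 'mean': [546.6, 355.4], 'size': [249.1, 68.6], 'long_ang': -5.0, 'z': 5.4, 'n': 1013}
t plate {'c': [516.4, 354.2], 'mean': [507.2, 344.4], 'size': [253.6, 68.8], 'long_ang': -5.9, 'z': 6.4, 'n': 1102}
[[-0.0002, 0.0059, 0.1751], np.float64(-0.0017), 'rows', 2]
```

>>> arm_command:
  motion:
    - [[40,-0.001,0.005,0.06,0,0,0],[40,-0.001,0.005,0.11,0,0,0],[40,-0.001,0.005,0.14,0,0,0],[40,-0.001,0.005,0.16,0,0,0],[40,-0.001,0.005,0.17,0,0,0],[40,-0.001,0.005,0.17,0,0,0],[5,-0.001,0.005,0.17,0,0,0],[5,-0.001,0.005,0.17,0,0,0],[5,-0.001,0.005,0.17,0,0,0],[5,-0.001,0.005,0.17,0,0,0],[5,-0.001,0.005,0.17,0,0,0],[5,-0.001,0.005,0.17,0,0,0],[5,-0.001,0.005,0.17,0,0,0]]
  force: 55

```text
t: 41.95
position: [0.4918, 0.361, -0.0195]
tcp_rot: [[-0.094, -0.996, 0.0], [-0.996, 0.094, 0.0], [-0.0, -0.0, -1.0]]
ft_force: [-1.3, -0.1, 3.4]
grip_width: 0.0152
grasp_force: 55.0
```

>>> arm_command:
  motion:
    - [[5,0,0,-0.02,0,0,0],[5,0,0,-0.06,0,0,0],[5,0,0,-0.12,0,0,0],[5,0,0,-0.2,0,0,0],[5,0,0,-0.28,0,0,0],[5,0,0,-0.36,0,0,0],[5,0,0,-0.4,0,0,0],[5,0,0,-0.4,0,0,0],[5,0,0,-0.4,0,0,0]]

```text
t: 42.85
position: [0.4913, 0.3605, 0.0996]
tcp_rot: [[-0.095, -0.996, -0.001], [-0.996, 0.095, -0.0], [0.001, 0.001, -1.0]]
ft_force: [-1.1, -0.4, -2.2]
grip_width: 0.0153
grasp_force: 55.0
```

```bash
cat >> h.py <<'E'
def plate(s):
    "plate in gripper: plane tilt + rect, by camera"
    p=np.array(s["position"]);R=np.array(s["tcp_rot"])
    for n in("scene","top"):
        f=grab_frame(n);P=pts(f).reshape(-1,3);im=f["image"].reshape(-1,3).mean(1); q=(P-p)@R*1000
        m=(abs(q[:,2]+27)<8)&(abs(q[:,0])<60)&(abs(q[:,1])<170)&(im>70)
        w=q[m]; A=np.c_[w[:,:2],np.ones(len(w))]; co=np.linalg.lstsq(A,w[:,2],rcond=None)[0]
        (c,sz,an)=cv2.minAreaRect(w[:,:2].astype(np.float32)); print(n,len(w),"z=%.1f slope x %.3f y %.3f"%(co[2],co[0],co[1]),"rect tool",np.round(c,1),np.round(sz,1),round(an,1),"x-range by side",[np.percentile(w[(w[:,1]*k>0),0],[2,98]).round(1).tolist() for k in(-1,1)],"y",np.percentile(w[:,1],[.5,99.5]).round(1))
E
python3 - <<'E'
from h import *
s=get_state();print(s["position"],s["grip_width"],s["ft_force"]);plate(s)
a=np.radians(-3.1);plan(542.2-23*np.sin(a),96.1+23*np.cos(a),100,86.9)
E
```

```text
[0.49125334 0.36045019 0.09957401] 0.01530321624882653 [-1.11824176 -0.42108014 -2.15333056]
scene 1215 z=-24.6 slope x -0.004 y -0.003 rect tool [ -1.3 -26.1] [ 66.9 251.1] 0.1 x-range by side [[-32.5, 31.3], [18.7, 31.8]] y [-149.6   93.7]
top 1393 z=-25.3 slope x -0.001 y -0.001 rect tool [  0.5 -26. ] [247.2  67.5] 89.4 x-range by side [[-26.7, 32.8], [-29.3, 33.7]] y [-148.2   97.3]
[[0.3916, -0.125, -0.0016], np.float64(0.9742), 'rows', 6]
[[0.1959, -0.3613, -0.0025], np.float64(0.9742), 'rows', 6]
```

>>> arm_command:
  motion:
    - [[5,0.05,-0.016,0,0,0,0.12],[5,0.1,-0.03,0,0,0,0.24],[5,0.15,-0.047,0,0,0,0.36],[5,0.2,-0.063,0,0,0,0.48],[5,0.25,-0.08,0,0,0,0.6],[5,0.3,-0.095,0,0,0,0.72],[5,0.35,-0.11,0,0,0,0.84],[5,0.391,-0.125,0,0,0,0.974],[5,0.391,-0.125,0,0,0,0.974],[5,0.391,-0.125,0,0,0,0.974]]

```text
t: 43.95
position: [0.5179, 0.2404, 0.0994]
tcp_rot: [[-0.756, -0.654, -0.001], [-0.654, 0.756, -0.001], [0.001, 0.0, -1.0]]
ft_force: [0.1, 0.5, -1.5]
grip_width: 0.0151
grasp_force: 55.0
```

>>> arm_command:
  motion:
    - [[5,0.025,-0.045,0,0,0,0.12],[5,0.05,-0.09,0,0,0,0.24],[5,0.075,-0.135,0,0,0,0.36],[5,0.1,-0.18,0,0,0,0.48],[5,0.125,-0.225,0,0,0,0.6],[5,0.15,-0.27,0,0,0,0.72],[5,0.17,-0.315,0,0,0,0.84],[5,0.196,-0.36,0,0,0,0.974],[5,0.196,-0.36,0,0,0,0.974],[5,0.196,-0.36,0,0,0,0.974],[5,0.196,-0.36,0,0,0,0.974]]

```text
t: 45.05
position: [0.5441, 0.1212, 0.1001]
tcp_rot: [[-0.999, 0.051, -0.0], [0.051, 0.999, 0.0], [0.0, 0.0, -1.0]]
ft_force: [0.5, 0.2, -2.0]
grip_width: 0.0151
grasp_force: 55.0
```

Run:
```python
from h import *
s=get_state();print(s["position"],s["grip_width"],s["ft_force"],s["joints"]);plate(s)
a=np.radians(-3.1);plan(542.2-23*np.sin(a),96.1+23*np.cos(a),40,86.9)
```

```text
[0.5440896  0.12124319 0.10009238] 0.015112784240456785 [ 0.48868971  0.17355252 -1.97926058] [ 5.09958995e-01  3.56846634e-01 -2.89523784e-01 -8.97861882e-05
 -9.24394510e-01 -2.13159204e+00]
scene 1716 z=-24.8 slope x -0.005 y -0.002 rect tool [ -1.5 -22.7] [ 72.1 247. ] 0.5 x-range by side [[-34.9, 29.6], [-34.9, 30.0]] y [-144.8   99.6]
top 1133 z=-26.0 slope x 0.001 y 0.001 rect tool [ -0.5 -23.9] [244.   64.6] 89.1 x-range by side [[-32.7, 30.2], [14.0, 30.4]] y [-145.7   95.3]
[[0.0017, -0.0072, 0.2006], np.float64(0.0034), 'rows', 2]
```

>>> arm_command:
  motion:
    - [[5,0.002,-0.0065,0.05,0,0,0.003],[5,0.002,-0.0065,0.1,0,0,0.003],[5,0.002,-0.0065,0.15,0,0,0.003],[5,0.002,-0.0065,0.2,0,0,0.003],[5,0.002,-0.0065,0.24,0,0,0.003],[5,0.002,-0.0065,0.255,0,0,0.003],[5,0.002,-0.0065,0.255,0,0,0.003],[5,0.002,-0.0065,0.255,0,0,0.003]]

```text
t: 45.95
position: [0.5439, 0.1188, 0.0243]
tcp_rot: [[-0.998, 0.055, 0.001], [0.055, 0.998, 0.0], [-0.001, 0.0, -1.0]]
ft_force: [-0.0, 0.5, -1.0]
grip_width: 0.0152
grasp_force: 55.0
```

Run:
```python
from h import *
s=get_state();print(s["position"],s["grip_width"],s["ft_force"]);plate(s)
a=np.radians(-3.1);plan(542.2-23*np.sin(a),96.1+23*np.cos(a),10,86.9)
```

```text
[0.54394174 0.11876761 0.02427467] 0.015176279344007303 [-0.03519784  0.46439547 -0.99831504]
scene 1614 z=-24.7 slope x -0.004 y -0.001 rect tool [ -1.2 -22.8] [ 72.  246.8] 0.0 x-range by side [[-35.2, 30.0], [-35.4, 29.2]] y [-145.1   99.8]
top 924 z=-26.5 slope x 0.009 y -0.003 rect tool [ -1.8 -24.2] [244.5  65. ] 89.8 x-range by side [[-32.5, 30.1], [15.3, 30.5]] y [-145.8   95.6]
[[0.002, 0.0009, 0.0484], np.float64(-0.0019), 'rows', 1]
```

>>> arm_command:
  motion:
    - [[5,0.002,0.001,0.01,0,0,0],[5,0.002,0.001,0.02,0,0,0],[5,0.002,0.001,0.027,0,0,0],[5,0.002,0.001,0.034,0,0,0],[5,0.002,0.001,0.04,0,0,0],[5,0.002,0.001,0.04,0,0,0]]

```text
t: 46.65
position: [0.5426, 0.1187, 0.0114]
tcp_rot: [[-0.998, 0.056, -0.001], [0.056, 0.998, -0.0], [0.001, -0.0, -1.0]]
ft_force: [-0.9, 0.5, -1.8]
grip_width: 0.0156
grasp_force: 55.0
```

>>> arm_command:
  motion:
    - [[5,0,0,0.004,0,0,0],[5,0,0,0.008,0,0,0],[5,0,0,0.011,0,0,0],[5,0,0,0.011,0,0,0]]

```text
t: 47.05
position: [0.543, 0.1189, 0.0104]
tcp_rot: [[-0.998, 0.055, 0.001], [0.055, 0.998, -0.0], [-0.001, -0.0, -1.0]]
ft_force: [-5.5, 0.7, 10.0]
grip_width: 0.0152
grasp_force: 55.0
```

>>> arm_command:
  motion:
    - [[40,0,0,0,0,0,0],[40,0,0,0,0,0,0],[40,0,0,0,0,0,0],[40,0,0,0,0,0,0],[40,0,0,-0.05,0,0,0],[40,0,0,-0.15,0,0,0],[40,0,0,-0.3,0,0,0],[40,0,0,-0.3,0,0,0],[40,0,0,-0.3,0,0,0]]

```text
t: 47.95
position: [0.5434, 0.1192, 0.0995]
tcp_rot: [[-0.998, 0.056, 0.002], [0.056, 0.998, 0.002], [-0.002, 0.002, -1.0]]
ft_force: [-0.6, 0.3, 0.3]
grip_width: 0.0398
grasp_force: 0.0
```

Run:
```python
from h import *
s=get_state();print(s["t"],s["position"],s["grip_width"])
f=grab_frame("scene");G=pts(f);g=grab_frame("top");P=pts(g);Q=G.reshape(-1,3);im=f["image"].reshape(-1,3).mean(1)
a=np.radians(-3.1);c=np.array([543.5,97]);ex=np.array([np.cos(a),np.sin(a)]);ey=np.array([-np.sin(a),np.cos(a)]);d=Q[:,:2]*1000-c;x=d@ex;y=d@ey
for lo,hi in((-118,-60),(-60,-10),(40,110)):
    m=(abs(x)<28)&(y>lo)&(y<hi)&(im>110)&(Q[:,2]<.06); print(lo,m.sum(),np.percentile(Q[m,2]*1000,[10,50,90]).round(1))
m=(abs(x)<30)&(abs(y)<120)&(Q[:,2]>.031)&(Q[:,2]<.042);w=np.c_[x,y,Q[:,2]*1000][m];co=np.linalg.lstsq(np.c_[w[:,:2],np.ones(len(w))],w[:,2],rcond=None)[0];print("plane",co,len(w))
print("bar",rect(G,(300,296,370,335),.004,.02),rect(P,(240,160,320,210),.004,.02))
cv2.imwrite("pics/p1.png",cv2.resize(f["image"][225:330,250:410],(800,525),interpolation=cv2.INTER_CUBIC))
```

```text
47.95 [0.54335883 0.11920532 0.09947989] 0.03983161442517761
-118 326 [32.4 35.5 37.7]
-60 353 [28.1 34.5 37.1]
40 450 [28.  34.7 37.2]
plane [2.75278308e-03 1.24319026e-04 3.52925156e+01] 1364
bar {'c': [675.0, 107.9], 'mean': [675.8, 106.9], 'size': [100.2, 22.6], 'long_ang': -71.6, 'z': 7.6, 'n': 364} {'c': [684.5, 75.5], 'mean': [683.4, 76.3], 'size': [38.3, 22.1], 'long_ang': -69.7, 'z': 8.7, 'n': 117}
```

View pics/p1.png

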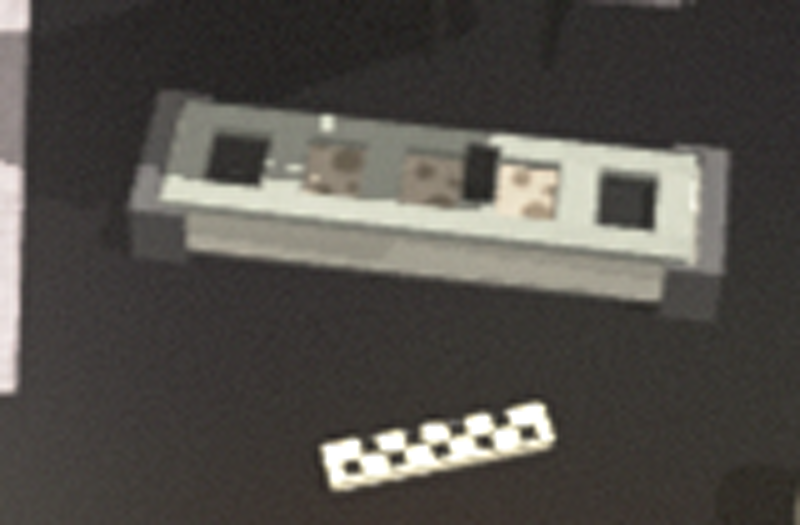

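The plate lies level between the end blocks (crop x 160–700). The checked bar is at crop (438,447), unmoved. The bar needs tool yaw 197°, so I'll unwind the wrist that way.

```bash
sed -i 's/def plan(x,y,z,yaw,s=None):/def plan(x,y,z,yaw,s=None,dd=None):/; s/%180-90$/&/; s/d=(yaw-cur+90)%180-90/d=(yaw-cur+90)%180-90 if dd is None else dd/' h.py
python3 - <<'E'
from h import *
plan(672.5,107.2,60,17.2,dd=110.4)
E
```

```text
[[-0.1456, -0.0043, 0.0413], -0.8178, 'rows', 5]
[[-0.114, -0.0906, 0.0414], -0.8178, 'rows', 5]
[[-0.037, -0.1408, 0.0416], -0.8178, 'rows', 5]
```

>>> arm_command:
  motion:
    - [[45,-0.146,-0.004,0.041,0,0,-0.818],[45,-0.146,-0.004,0.041,0,0,-0.818],[45,-0.146,-0.004,0.041,0,0,-0.818],[45,-0.146,-0.004,0.041,0,0,-0.818],[45,-0.146,-0.004,0.041,0,0,-0.818],[45,-0.146,-0.004,0.041,0,0,-0.818]]

```text
t: 48.65
position: [0.5856, 0.1147, 0.0843]
tcp_rot: [[-0.833, -0.553, -0.003], [-0.553, 0.833, -0.001], [0.004, 0.001, -1.0]]
ft_force: [-0.8, -0.4, -0.7]
grip_width: 0.0451
grasp_force: 0.0
```

>>> arm_command:
  motion:
    - [[45,-0.114,-0.091,0.041,0,0,-0.818],[45,-0.114,-0.091,0.041,0,0,-0.818],[45,-0.114,-0.091,0.041,0,0,-0.818],[45,-0.114,-0.091,0.041,0,0,-0.818],[45,-0.114,-0.091,0.041,0,0,-0.818],[45,-0.114,-0.091,0.041,0,0,-0.818]]

```text
t: 49.25
position: [0.6294, 0.1111, 0.0726]
tcp_rot: [[-0.336, -0.942, -0.002], [-0.942, 0.336, -0.001], [0.002, 0.002, -1.0]]
ft_force: [-0.1, -0.3, -0.3]
grip_width: 0.0449
grasp_force: 0.0
```

>>> arm_command:
  motion:
    - [[45,-0.037,-0.141,0.042,0,0,-0.818],[45,-0.037,-0.141,0.042,0,0,-0.818],[45,-0.037,-0.141,0.042,0,0,-0.818],[45,-0.037,-0.141,0.042,0,0,-0.818],[45,-0.037,-0.141,0.042,0,0,-0.818],[45,-0.037,-0.141,0.042,0,0,-0.818],[45,-0.037,-0.141,0.042,0,0,-0.818]]

```text
t: 49.95
position: [0.6733, 0.1075, 0.0607]
tcp_rot: [[0.294, -0.956, -0.001], [-0.956, -0.294, -0.0], [0.0, 0.001, -1.0]]
ft_force: [1.0, 0.2, 0.3]
grip_width: 0.0452
grasp_force: 0.0
```

Run:
```python
from h import *
s=get_state();print(s["t"],s["position"],s["grip_width"],s["joints"])
f=grab_frame("scene");print(rect(pts(f),(300,296,370,335),.004,.02))
plan(672.5,107.2,-25.5,17.4)
```

```text
49.95 [0.67334223 0.10754785 0.06071633] 0.045157516257152266 [ 3.94903940e-01  5.86575570e-01 -3.16770841e-03 -8.00894402e-05
 -9.82035188e-01 -9.62335594e-02]
{'c': [674.8, 107.8], 'mean': [675.7, 107.6], 'size': [100.1, 24.1], 'long_ang': -72.1, 'z': 7.4, 'n': 366}
[[0.0002, 0.0031, 0.288], np.float64(-0.0059), 'rows', 2]
```

>>> arm_command:
  motion:
    - [[45,0,0.002,0.1,0,0,0],[45,0,0.002,0.2,0,0,0],[45,0,0.002,0.26,0,0,0],[45,0,0.002,0.28,0,0,0],[45,0,0.002,0.285,0,0,0],[45,0,0.002,0.285,0,0,0],[8,0,0.002,0.285,0,0,0],[8,0,0.002,0.285,0,0,0],[8,0,0.002,0.285,0,0,0],[8,0,0.002,0.285,0,0,0],[8,0,0.002,0.285,0,0,0],[8,0,0.002,0.285,0,0,0],[8,0,0.002,0.285,0,0,0]]
  force: 30

```text
t: 51.3
position: [0.6732, 0.1075, -0.0238]
tcp_rot: [[0.296, -0.955, 0.0], [-0.955, -0.296, -0.0], [0.0, -0.0, -1.0]]
ft_force: [-0.6, 0.7, 3.6]
grip_width: 0.019
grasp_force: 30.0
```

>>> arm_command:
  motion:
    - [[8,0,0,-0.03,0,0,0],[8,0,0,-0.1,0,0,0],[8,0,0,-0.2,0,0,0],[8,0,0,-0.32,0,0,0],[8,0,0,-0.4,0,0,0],[8,0,0,-0.4,0,0,0],[8,0,0,-0.4,0,0,0]]

```text
t: 52.0
position: [0.673, 0.1076, 0.0962]
tcp_rot: [[0.296, -0.955, 0.001], [-0.955, -0.296, 0.001], [-0.001, -0.001, -1.0]]
ft_force: [-0.1, -0.3, -1.1]
grip_width: 0.019
grasp_force: 30.0
```

Run:
```python
from h import *
s=get_state();p=np.array(s["position"]);R=np.array(s["tcp_rot"]);print(p,s["grip_width"],s["grasp_force"])
for n in("scene","top"):
    f=grab_frame(n);q=(pts(f).reshape(-1,3)-p)@R*1000;im=f["image"].reshape(-1,3).mean(1)
    m=(abs(q[:,0])<75)&(abs(q[:,1])<15)&(q[:,2]>-45)&(q[:,2]<-15)&(im>60);w=q[m];print(n,m.sum(),w.min(0).round(1),w.max(0).round(1),np.median(w,0).round(1))
a=np.radians(-3.1);ex=np.array([np.cos(a),np.sin(a)]);t=np.array([542.2,96.1])-75*ex;print(t);plan(t[0],t[1],95,-3.1)
```

```text
[0.67296727 0.10758486 0.09620956] 0.01902742582468662 29.97342735528946
scene 142 [ 17.6 -14.4 -35.5] [ 49.9   8.2 -22.6] [ 34.9  -4.4 -31.2]
top 75 [-49.5 -11.5 -35.3] [ 49.9  10.4 -22.1] [-41.2   1.  -31. ]
[467.30974973 100.15591097]
[[-0.1795, 0.6587, -0.0005], np.float64(0.4513), 'rows', 5]
```

>>> arm_command:
  motion:
    - [[8,-0.03,0.11,0,0,0,0.075],[8,-0.06,0.22,0,0,0,0.15],[8,-0.09,0.33,0,0,0,0.225],[8,-0.12,0.44,0,0,0,0.3],[8,-0.15,0.55,0,0,0,0.375],[8,-0.18,0.659,0,0,0,0.451],[8,-0.18,0.659,0,0,0,0.451],[8,-0.18,0.659,0,0,0,0.451],[8,-0.18,0.659,0,0,0,0.451],[8,-0.18,0.659,0,0,0,0.451]]

```text
t: 53.1
position: [0.4691, 0.1006, 0.0954]
tcp_rot: [[-0.054, -0.999, -0.0], [-0.999, 0.054, -0.0], [0.0, 0.0, -1.0]]
ft_force: [-0.5, 0.0, -0.4]
grip_width: 0.0189
grasp_force: 30.0
```

Run:
```python
from h import *
s=get_state();print(s["position"],s["grip_width"],s["grasp_force"]);plan(467.3,100.2,-23,-3.1)
```

```text
[0.46909587 0.10061757 0.09535363] 0.01886757741840842 29.97352033853531
[[0.0016, 0.0058, 0.3945], np.float64(0.0005), 'rows', 3]
```

>>> arm_command:
  motion:
    - [[8,0.001,0.004,0.12,0,0,0],[8,0.001,0.004,0.24,0,0,0],[8,0.001,0.004,0.32,0,0,0],[8,0.001,0.004,0.36,0,0,0],[8,0.001,0.004,0.38,0,0,0],[8,0.001,0.004,0.39,0,0,0],[8,0.001,0.004,0.394,0,0,0],[8,0.001,0.004,0.394,0,0,0],[8,0.001,0.004,0.394,0,0,0]]

```text
t: 54.0
position: [0.4676, 0.1005, -0.0218]
tcp_rot: [[-0.053, -0.999, 0.001], [-0.999, 0.053, 0.001], [-0.001, -0.001, -1.0]]
ft_force: [0.5, 0.1, 0.2]
grip_width: 0.0192
grasp_force: 30.0
```

>>> arm_command:
  motion:
    - [[40,0,0,0,0,0,0],[40,0,0,0,0,0,0],[40,0,0,0,0,0,0],[40,0,0,0,0,0,0],[40,0,0,0,0,0,0],[40,0,0,-0.1,0,0,0],[40,0,0,-0.25,0,0,0],[40,0,0,-0.4,0,0,0],[40,0,0,-0.5,0,0,0],[40,0,0,-0.5,0,0,0]]

```text
t: 55.0
position: [0.4701, 0.1017, 0.1324]
tcp_rot: [[-0.053, -0.999, 0.01], [-0.999, 0.053, 0.005], [-0.005, -0.01, -1.0]]
ft_force: [0.5, 1.2, -0.5]
grip_width: 0.0401
grasp_force: 0.0
```

>>> arm_command:
  motion:
    - [[40,-0.15,0,0,0,0,0],[40,-0.3,0,0,0,0,0],[40,-0.45,0,0,0,0,0],[40,-0.6,0,0,0,0,0],[40,-0.8,0,0,0,0,0],[40,-0.9,0,0,0,0,0],[40,-0.9,0,0,0,0,0],[40,-0.9,0,0,0,0,0],[40,-0.9,0,0,0,0,0]]

```text
t: 55.9
position: [0.4809, 0.3685, 0.1267]
tcp_rot: [[-0.054, -0.999, -0.002], [-0.999, 0.054, -0.002], [0.002, 0.001, -1.0]]
ft_force: [-0.9, -0.4, 0.0]
grip_width: 0.0399
grasp_force: 0.0
```

Run:
```python
from h import *
s=get_state();print(s["t"],s["position"],s["joint_velocities"],s["ft_force"])
f=grab_frame("scene");G=pts(f);g=grab_frame("top");P=pts(g)
pr=lambda f,X:cv2.projectPoints(np.array([X]),np.array(f["rvec"],float),np.array(f["tvec"],float),f["camera_matrix"],f["dist_coeffs"])[0].ravel().astype(int)
for f_,Q in((f,G),(g,P)):
    u,v=pr(f_,[.468,.1,.008]); print("bar",rect(Q,(u-35,v-18,u+35,v+18),.004,.02))
    Qf=Q.reshape(-1,3);a=np.radians(-3.1);d=Qf[:,:2]*1000-[543.5,96.5];x=d@[np.cos(a),np.sin(a)];y=d@[-np.sin(a),np.cos(a)]
    m=(abs(x)<30)&(abs(y)<120)&(Qf[:,2]>.031)&(Qf[:,2]<.042);w=np.c_[x,y,Qf[:,2]*1000][m];print("plate plane",np.linalg.lstsq(np.c_[w[:,:2],np.ones(len(w))],w[:,2],rcond=None)[0].round(4),len(w))
cv2.imwrite("pics/end.png",cv2.resize(np.vstack([f["image"][190:320,240:480],g["image"][165:295,180:420]]),(552,598),interpolation=cv2.INTER_CUBIC))
```

```text
55.9 [0.48093034 0.3685288  0.12668733] [-0.01265023 -0.01453972 -0.00105162  0.002965    0.00065449 -0.00254289] [-0.93793992 -0.36689518  0.01542857]
bar {'c': [470.3, 101.4], 'mean': [470.9, 101.9], 'size': [99.3, 24.4], 'long_ang': 87.8, 'z': 7.6, 'n': 259}
plate plane [ 1.20000e-03 -1.50000e-03  3.53163e+01] 1369
bar {'c': [471.0, 99.6], 'mean': [468.6, 99.7], 'size': [102.2, 25.4], 'long_ang': 87.0, 'z': 8.9, 'n': 377}
plate plane [-1.10000e-03 -7.00000e-04  3.60986e+01] 1916
```

View pics/end.png

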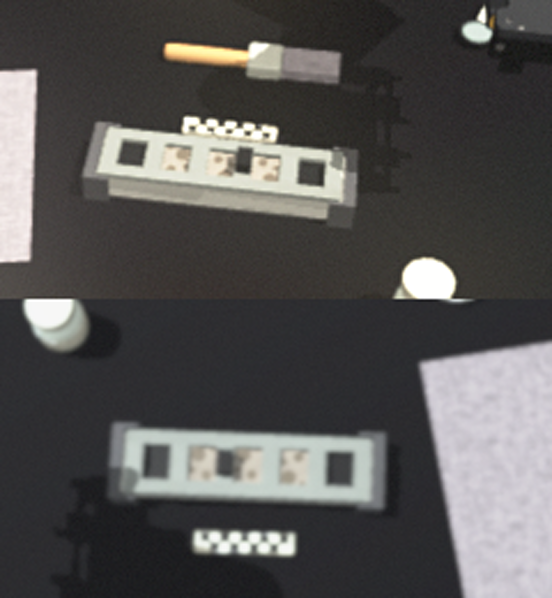

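The plate is seated and level over the three slabs. The checked bar lies parallel on the robot's side, centred, with about a 3 cm gap, and the bystanders in view are where they were. Handing in.

```bash
python3 -c "
from rig import *
print(close_job())"
```

```text
the job is handed in; nothing more can be done
None
```

Job handed in: all three slabs are flush in wells 1–3, the window plate is seated level over them, and the checked scale bar is on the robot's side of the holder with about a 3 cm gap; the hand-in call returned no verdict.

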